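# Load the sample bays in order and clamp the rack

## Robot

A 6-joint arm with a two-finger parallel gripper is mounted at the origin on the work surface; the furniture and walls round the work are solid. World frame = base frame: x ahead of the robot, y to its left, z up, the work surface at z = 0. Lengths are in m, angles in rad, forces in N, time in s.
With the tool pointing down it reaches from about 0.275 to 0.775 m from the base axis. Payload 14.6 kg.
Tool frame: the origin (TCP) lies on the mounting face of the last link; the fingertips stand ctrl.tips_ahead ahead of it and the grasp point (between the pads) lies 155 mm ahead of it (ctrl.tips_ahead is the distance from the TCP to the fingertips, in m); z points along the fingers, y is the direction in which the jaws open and shut (so a half turn about z gives the same grasp; the last joint's range is limited). The gripper opens to 85 mm and grips with 20 to 120 N. Pads are 22 mm wide; open, the fingers measure 114 mm over their backs; the gripper's body (76 mm by 85 mm) begins 54 mm behind the grasp point. The pads swing forward as they close: fully open they stand 13 mm farther back than shut.
Start: joints at [-1.259, 0.263, -0.048, 1.259, 0, 1.415], TCP at [0.236, -0.469, 0.405] pointing down, gripper open.
Joint ranges: [-2.65, 2.65], [-0.89, 1.7], [-1.18, 1.37], [-2.13, 2.11], [-1.35, 1.29], [-3.14, 3.14]. Speed limits (rad/s): [1.89, 1.89, 2.57, 2.79, 3.14, 3.14].

## Interface

Orientations are given as a rotation vector (axis times angle).
In Python, from rig import readout, viewer, workorder, ctrl gives the robot as it stands.
- The arm moves only by the tool play_rows, never from a script. Its argument "plan" is a list of rows, each an object of numbers: "rx", "ry", "rz": the turn, a rotation vector about the tool's x, y, z normalised to -1 to 1, where 1 is 0.12 rad; "dx", "dy", "dz": the shift along the tool's x, y, z normalised to -1 to 1, where 1 is 2 cm; "hand": the finger opening in mm, from 0 to 85.4. In form: [{"rx": .., "ry": .., "rz": .., "dx": .., "dy": .., "dz": .., "hand": ..}, ...]. A call has 1 to 8 rows; each row shifts and turns the commanded pose from where the row before left it, along the tool's axes as they then stand; what a row does not reach is not made up. A row lasts 1/8 s, in which the tool goes at most 62.5 mm and 10.7 degrees, less where a joint would pass 70% of its speed; a pose out of reach is approached as far as the arm can. A call with a number of a shift or a turn outside -1 to 1 is refused whole. A call with a gripper value outside its range is refused whole. The fingers move at their own pace and stop on an object; the grip force is fixed at half the most. Time passes only in rows, so rows that do not move let the fingers close. It gives the time, the measured TCP pose, the force and the opening at its end, in the units of the state.
- readout.get_obs(): the state, without advancing time (a new reading comes with each control period).
- viewer.get_image(name): name is "side" or "top" or "wrist"; returns a dict with "pixels" (384x512x3 uint8, red, green, blue), "z_map" (384x512 float32, m along the optical axis (not along the pixel's ray), 0 where there is no reading), "camera_matrix" (3x3 intrinsics, pixels), "pose" (4x4, takes a point from camera to world coordinates). Camera axes: x right, y down, z forward; pixel columns grow to the right and rows downward; lengths in m; the calibration is good to about 2 mm. A picture is of the moment at which its call begins.
- workorder.hand_in(): hands the job in, once; it reports no verdict.
The state is a dict: "clock": time; "joints": joint angles; "qd": joint speeds; "joint_efforts": joint torques, N m; "position": TCP position; "tool_rot": TCP orientation; "wrist_force": force on the tool from outside, world axes, zero at the start; "torque": the same for the moment, N m; "opening": finger opening in m.
Only numpy, scipy, OpenCV 4.12 (cv2) and the standard library are available. Lean on these libraries where they do the work, as an engineer would, in place of code of your own. Each camera call takes 0.05 s, during which the arm holds its last target. There are 200 camera calls.

## Task

Slide each mineral lump, without lifting it, into the rack bay it stands in front of, pushing gently until that bay's back plate is fully home: the bay with one dot first, then two dots, then three. The lumps are crumbly, so stop as soon as you feel the firm stop. Then push the red clamp handle down over centre so that the bar stays down across the bays, and leave everything else where it is.

Things in the scene. Friction and masses are not known exactly. Their poses are not given: they have to be found in the camera images.
- rack_ref (a point): Reference point of the fixed sample rack, on the worktop. x points into the bays (away from the robot), y left along the row, z up. Three blue bays stand side by side, their middles at y = +135, 0 and -135 mm; end cheeks 90 mm high at x = 21 to 71, y = +-229 mm; a grey toggle clamp housing, up to 66 mm high, at the right end, y = -237 to -302 mm.
- bar_mid (a point): Middle of the steel retaining bar (rubber sleeves, 16 mm thick, along the rack's y) on two 172 mm arms at rack y = +-213 mm, pivoted at rack_ref x = 46, z = 70 mm. It starts raised, leaning back behind the bays, 236 mm up; as the clamp handle goes down it swings forward and down to lie across the bay mouths at rack_ref x = -120 mm, 26 mm up.
- bay1_home (a point): Bay with one black dot on its white top strip: mid-width, 20 mm above the worktop, where the front face of its back plate stands when fully pressed. x points into the bay, z up. No floor (things slide in on the worktop). Side walls 48 mm high, 104 mm apart out to x = -83 mm, widening to the 124 mm wide mouth at x = -114 mm. The order of the bays along the row changes.
- plate_1 (a joint): Yellow sliding back plate (94 mm wide, 42 mm high) of the bay with one black dot: 0 = fully forward, 0.016 m = fully pressed in against its firm stop. It slides against about 3 N of friction and stays where it is left.
- lump1_mid (a point): Centre, half-way up (18 mm above the worktop), of a flat black stone, 66 x 90 x 36 mm (x, y, z of its own frame) of irregular outline. It starts in front of the bay with one black dot, turned so that its x axis is within about 26 degrees of the bay's x. 0.14 to 0.47 kg, slides on the worktop.
- bay2_home (a point): Bay with two black dots on its white top strip: mid-width, 20 mm above the worktop, where the front face of its back plate stands when fully pressed. x points into the bay, z up. No floor (things slide in on the worktop). Side walls 48 mm high, 104 mm apart out to x = -83 mm, widening to the 124 mm wide mouth at x = -114 mm. The order of the bays along the row changes.
- plate_2 (a joint): Yellow sliding back plate (94 mm wide, 42 mm high) of the bay with two black dots: 0 = fully forward, 0.016 m = fully pressed in against its firm stop. It slides against about 3 N of friction and stays where it is left.
- lump2_mid (a point): Centre, half-way up (19.5 mm above the worktop), of a yellow ochre lump, 56 x 80 x 39 mm (x, y, z of its own frame) of irregular outline. It starts in front of the bay with two black dots, turned so that its x axis is within about 26 degrees of the bay's x. 0.14 to 0.47 kg, slides on the worktop.
- bay3_home (a point): Bay with three black dots on its white top strip: mid-width, 20 mm above the worktop, where the front face of its back plate stands when fully pressed. x points into the bay, z up. No floor (things slide in on the worktop). Side walls 48 mm high, 104 mm apart out to x = -83 mm, widening to the 124 mm wide mouth at x = -114 mm. The order of the bays along the row changes.
- plate_3 (a joint): Yellow sliding back plate (94 mm wide, 42 mm high) of the bay with three black dots: 0 = fully forward, 0.016 m = fully pressed in against its firm stop. It slides against about 3 N of friction and stays where it is left.
- lump3_mid (a point): Centre, half-way up (30.5 mm above the worktop), of a red-brown ochre lump, 74 x 61 x 61 mm (x, y, z of its own frame) of irregular outline. It starts in front of the bay with three black dots, turned so that its x axis is within about 26 degrees of the bay's x. 0.14 to 0.47 kg, slides on the worktop.
- grip (a point): Middle of the red cross grip of the clamp handle (20 mm thick, 75 mm long, along the rack's y, outer end free). It swings about an axis along the rack's y through rack_ref x = -30, z = 50 mm, at 130 mm radius, from 70 degrees above level on the robot's side, down towards the robot.
- handle (a joint): Toggle clamp handle: 0 = up (clamp open), grows downwards to 1.30 rad = fully down (about 5 degrees below level). A spring pushes it back up until it passes over centre at 1.0 rad; beyond that it snaps down by itself and stays. Pushing the grip takes up to about 12 N.
- notebook: Bystander: spiral notebook 210x153x16 mm; origin at the centre of its underside. To be left alone.
- tag_jar: Bystander: clear jar with red lid, 65 mm across, 99 mm high; origin at the centre of its underside. To be left alone.
- brush: Bystander: wooden-handled brush 203 mm long; origin at the centre of its underside. To be left alone.
- trowel: Bystander: trowel 281 mm long; origin at the centre of its underside. To be left alone.
- mug: Bystander: mug of 88 mm; origin at the centre of its underside. To be left alone.
- scale_bar: Bystander: black and white striped photo scale bar 105 mm long; origin at the centre of its underside. To be left alone.
- lens: Bystander: black hand lens 146 mm long; origin at the centre of its underside. To be left alone.
- lump_1: The flat black stone itself; origin at the centre of its underside.
- lump_2: The yellow ochre lump itself; origin at the centre of its underside.
- lump_3: The red-brown ochre lump itself; origin at the centre of its underside.
Not all that is in view belongs to the job. Of the things that look like the lump_1, the largest one is meant.

How it is judged:
On the way, in this order (a step that is already met when the one before it is completed fails the run):
1. the lump is in the bay with one black dot and the back plate is home (x of lump1_mid in the frame of bay1_home above -0.065 m and y of lump1_mid in the frame of bay1_home between -0.035 and 0.035 m and value of joint plate_1 above 0.0125 m), for 0.2 s.
2. the lump is in the bay with two black dots and the back plate is home (x of lump2_mid in the frame of bay2_home above -0.065 m and y of lump2_mid in the frame of bay2_home between -0.035 and 0.035 m and value of joint plate_2 above 0.0125 m), for 0.2 s.
3. the lump is in the bay with three black dots and the back plate is home (x of lump3_mid in the frame of bay3_home above -0.065 m and y of lump3_mid in the frame of bay3_home between -0.035 and 0.035 m and value of joint plate_3 above 0.0125 m), for 0.2 s.
4. the clamp handle is down past centre (value of joint handle above 1.2 rad), for 0.2 s.
At the end, for the whole second after the job is handed in: Each lump lies in its bay (centre within 65 mm of the home plane and 35 mm of the bay's middle line) with its plate pressed at least 12.5 of 16 mm, the handle stays down beyond 1.2 rad, and the lumps are at rest (all of step 1 and all of step 2 and all of step 3 and value of joint handle above 1.2 rad and linear speed of each of lump_1, lump_2, lump_3 below 0.02 m/s); the robot touches nothing.
It fails at once if a lump is lifted (centre more than 30 mm above where it lay) (height (world z) of lump1_mid above 0.048 m or height (world z) of lump2_mid above 0.0495 m or height (world z) of lump3_mid above 0.0605 m).
It fails at once if a lump is pressed with more than 45 N (contact force between the fingers and lump_1 above 45 N or contact force between the fingers and lump_2 above 45 N or contact force between the fingers and lump_3 above 45 N).
It fails at once if a bystander is moved more than 25 mm (distance of any of notebook, tag_jar, brush, trowel, mug, scale_bar, lens from where it was at the start of the episode above 0.025 m).
It also fails if it takes over 72 s, if anything falls off the work surface, if the arm or the gripper's body presses on something with over 40 N, if the wrist force passes 120 N, or if a joint passes its speed limit or range.

## Working session

There is one attempt and no reset: what is moved stays moved. The work goes in short steps, Python scripts to look and compute and a tool call to move; the robot and the scene stay as the last step left them, time stands still between calls to the robot, and variables do not carry over. Pictures are saved under pics/ and viewed, about 8 in all and at most 12, crops included, and the job is handed in when it is done.

Besides the shell and the picture viewer there is one more tool, called after "Emit:" in YAML: its name, and indented under it one key for each argument. play_rows: Moves the arm, as the interface text tells. Its arguments: {"type":"object","properties":{"plan":{"type":"array","items":{"type":"object","properties":{"rx":{"type":"number"},"ry":{"type":"number"},"rz":{"type":"number"},"dx":{"type":"number"},"dy":{"type":"number"},"dz":{"type":"number"},"hand":{"type":"number"}}}}},"required":["plan"]}

```bash
mkdir -p pics; cat > h.py <<'E'
import numpy as np,cv2
from rig import readout,viewer,workorder,ctrl
def grab(n):
    d=viewer.get_image(n); np.savez(f'/tmp/{n}.npz',**{k:np.asarray(v) for k,v in d.items()}); return d
def load(n): return dict(np.load(f'/tmp/{n}.npz'))
def cloud(d):
    z=d['z_map'];K=d['camera_matrix'];v,u=np.indices(z.shape)
    c=np.stack([(u-K[0,2])/K[0,0]*z,(v-K[1,2])/K[1,1]*z,z],-1)
    return c@d['pose'][:3,:3].T+d['pose'][:3,3]
E
python3 - <<'E'
from h import *
o=readout.get_obs();print(o,ctrl.tips_ahead)
for n in('top','side'):
    d=grab(n);print(n,d['pose'].round(3).tolist(),d['camera_matrix'].tolist())
    cv2.imwrite(f'pics/{n}0.png',cv2.resize(d['pixels'][:,:,::-1],(800,600),interpolation=cv2.INTER_CUBIC))
E
```

```text
{'clock': 0.0, 'joints': array([-1.25926280e+00,  2.63560550e-01, -4.89326341e-02,  1.25938244e+00,
       -2.52797502e-06,  1.41550663e+00]), 'qd': array([ 0.00012023,  0.00151869, -0.00018903,  0.00213062,  0.00041638,
       -0.00046506]), 'joint_efforts': array([ 1.46673892e-05, -6.37606716e+01,  3.84565079e+01,  1.37814868e-02,
       -1.16987235e-04, -2.30081400e-05]), 'position': array([ 0.23625281, -0.4687511 ,  0.40420706]), 'tool_rot': array([-3.05535532e+00, -7.26395158e-01,  1.36221466e-04]), 'wrist_force': array([ 0.0193705 , -0.38418545, -0.9976368 ]), 'torque': array([ 0.03603392,  0.00154549, -0.0073254 ]), 'opening': 0.08534904284189124} 0.1734
top [[-0.016, -0.994, 0.106, 0.433], [-1.0, 0.016, 0.001, 0.024], [-0.003, -0.106, -0.994, 1.325], [0.0, 0.0, 0.0, 1.0]] [[366.79690680155267, 0.0, 247.25298295908237], [0.0, 366.79690680155267, 195.30587366750302], [0.0, 0.0, 1.0]]
side [[0.833, -0.359, 0.422, -0.096], [-0.553, -0.509, 0.659, -0.966], [-0.022, -0.782, -0.623, 1.102], [0.0, 0.0, 0.0, 1.0]] [[413.06378213921397, 0.0, 252.84158363541982], [0.0, 413.06378213921397, 192.99214907475806], [0.0, 0.0, 1.0]]
```

View pics/top0.png

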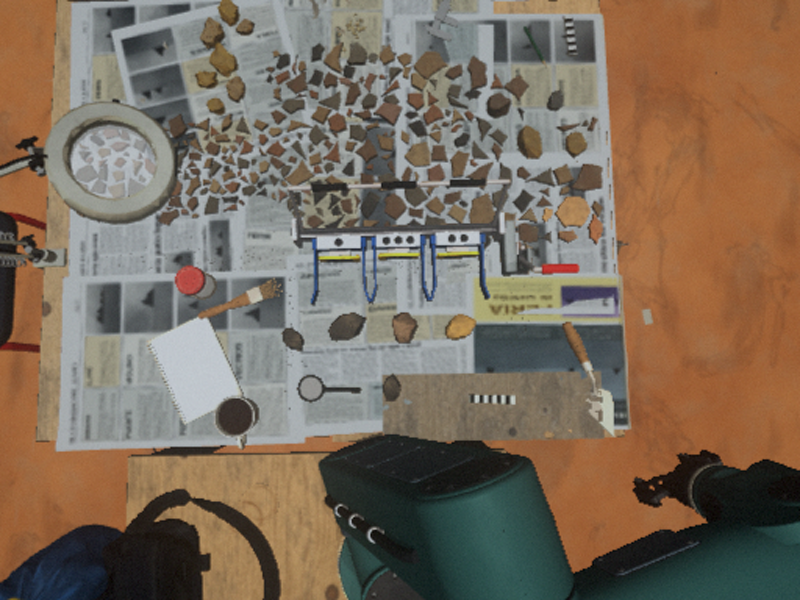

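View pics/side0.png

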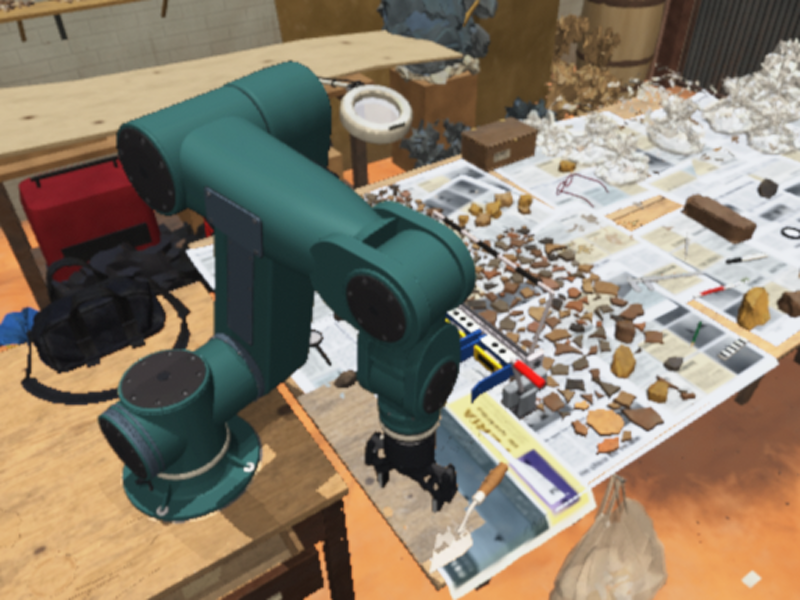

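The top view shows the bays from left to right: one dot (340,240), three dots (398,240), two dots (458,238).

Candidates for lump_1 are the dark stones at (347,326), (292,338) and (392,387). The one at (347,326) is the largest and stands in front of the one-dot bay. The yellow lump is at (460,326) and the brown one at (404,327). The grip is at (560,268).

```bash
cat > meas.py <<'E'
from h import *
def lumps(d,show=True):
    P=cloud(d);s=800/512;out={}
    for n,(u,v),h in(('1',(347,326),.036),('2',(460,326),.039),('3',(404,327),.061)):
        pass
    return P
d=load('top');P=cloud(d);z=P[...,2]
m=((z>.008)&(z<.09)).astype(np.uint8)
n,l,st,ce=cv2.connectedComponentsWithStats(m)
for i in range(1,n):
    x,y,w,h,a=st[i]
    if a<40 or not(150<ce[i][1]<285) : continue
    q=P[l==i];r=cv2.minAreaRect((q[:,:2]*1000).astype(np.float32))
    print(i,a,(ce[i]*800/512).round(),'mean',q.mean(0).round(4),'zmax',q[:,2].max().round(3),'bb',q.min(0).round(3),q.max(0).round(3),'rect',np.round(r[0]),np.round(r[1]),round(r[2]))
hsv=cv2.cvtColor(d['pixels'],cv2.COLOR_RGB2HSV)
for nm,lo,hi in(('blue',(105,120,50),(125,255,255)),('red',(0,200,120),(5,255,255)),('yel',(24,180,120),(34,255,255))):
    k=cv2.inRange(hsv,lo,hi);n,l,st,ce=cv2.connectedComponentsWithStats(k)
    for i in range(1,n):
        if st[i][4]>15 and 140<ce[i][1]<200:
            q=P[l==i];q=q[q[:,2]>.005]
            if len(q):print(nm,st[i],(ce[i]*800/512).round(),np.median(q,0).round(4),q.min(0).round(3),q.max(0).round(3))
s=d['pixels'][135:260,170:390,::-1]
cv2.imwrite('pics/crop1.png',cv2.resize(s,None,fx=3.6,fy=3.6,interpolation=cv2.INTER_CUBIC))
E
python3 meas.py
```

```text
518 4037 [421. 242.] mean [ 0.7134 -0.0562  0.0434] zmax 0.09 bb [ 0.577 -0.331  0.008] [0.846 0.243 0.09 ] rect [696. -51.] [257. 566.] 6
587 65 [567. 235.] mean [ 0.7295 -0.3983  0.0137] zmax 0.02 bb [ 0.716 -0.42   0.01 ] [ 0.743 -0.38   0.02 ] rect [ 729. -400.] [26. 41.] 5
604 222 [ 49. 257.] mean [0.6942 0.7975 0.0304] zmax 0.089 bb [0.675 0.772 0.008] [0.719 0.847 0.089] rect [697. 809.] [75. 44.] 89
640 129 [207. 287.] mean [0.616  0.4292 0.047 ] zmax 0.089 bb [0.594 0.419 0.009] [0.653 0.455 0.089] rect [620. 434.] [27. 62.] 74
659 3354 [207. 370.] mean [0.4317 0.434  0.024 ] zmax 0.09 bb [0.261 0.276 0.008] [0.636 0.574 0.09 ] rect [427. 367.] [322. 323.] 25
737 308 [346. 326.] mean [0.525  0.1169 0.026 ] zmax 0.041 bb [0.495 0.074 0.008] [0.555 0.16  0.041] rect [524. 116.] [58. 90.] 10
738 259 [404. 327.] mean [ 0.5189 -0.0127  0.0474] zmax 0.066 bb [ 0.486 -0.044  0.009] [0.555 0.013 0.066] rect [520. -16.] [69. 58.] 0
740 244 [460. 327.] mean [ 0.5196 -0.1398  0.0274] zmax 0.043 bb [ 0.492 -0.177  0.008] [ 0.549 -0.107  0.043] rect [ 522. -142.] [52. 76.] 22
757 282 [57
[... 850 characters left out ...]
 0.7033 -0.0566  0.0491] [ 0.644 -0.061  0.017] [ 0.725 -0.054  0.055]
blue [275 151   4  18  29] [432. 246.] [ 0.7071 -0.0812  0.0478] [ 0.664 -0.085  0.033] [ 0.725 -0.076  0.056]
blue [308 150   2  14  20] [482. 243.] [ 0.7103 -0.1916  0.0501] [ 0.68  -0.196  0.046] [ 0.725 -0.19   0.056]
blue [199 153   4  41  63] [314. 270.] [0.6501 0.187  0.0493] [0.58  0.183 0.044] [0.721 0.194 0.054]
blue [231 152   3  17  31] [362. 247.] [0.7052 0.0774 0.052 ] [0.433 0.024 0.025] [0.723 0.082 1.325]
blue [237 152   3  14  22] [373. 245.] [0.7066 0.0529 0.0498] [0.677 0.052 0.023] [0.73  0.06  0.054]
blue [234 182   7  11  20] [371. 294.] [0.5938 0.0577 0.0481] [0.581 0.05  0.044] [0.616 0.072 0.054]
```

View pics/crop1.png

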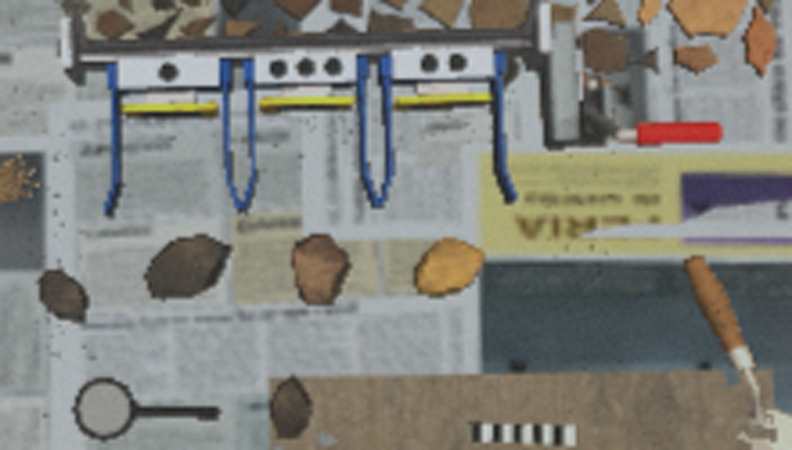

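The crop confirms the order: dots 1 (168,70), 3 (306,68), 2 (443,62). Lump 1 is the large dark stone (187,267), with the smaller decoys at (64,295) and (290,407). I'll push with the two fingers about 40 mm apart, jaws along the row.

Emit:
play_rows:
  plan:
    - {"rz":0.97,"hand":40}
    - {"rz":0.97,"hand":40}
    - {"rz":0.97,"hand":40}
    - {"rz":0.97,"hand":40}
    - {"dx":0.38,"dy":-1,"hand":40}
    - {"dx":0.38,"dy":-1,"hand":40}
    - {"dx":0.38,"dy":-1,"hand":40}
    - {"dx":0.38,"dy":-1,"hand":40}

```text
$.plan[0]: bad value
```

Emit:
play_rows:
  plan:
    - {"dx":0.38,"dy":-1,"hand":40}
    - {"dx":0.38,"dy":-1,"hand":40}
    - {"dx":0.38,"dy":-1,"hand":40}
    - {"dx":0.38,"dy":-1,"hand":40}
    - {"dx":0.38,"dy":-1,"hand":40}
    - {"dx":0.38,"dy":-1,"hand":40}
    - {"dx":0.38,"dy":-1,"hand":40}
    - {"dx":0.38,"dy":-1,"hand":40}

```text
$.plan[0]: bad value
```

Emit:
play_rows:
  plan:
    - {"rx":0,"ry":0,"rz":0.97,"dx":0,"dy":0,"dz":0,"hand":40}
    - {"rx":0,"ry":0,"rz":0.97,"dx":0,"dy":0,"dz":0,"hand":40}
    - {"rx":0,"ry":0,"rz":0.97,"dx":0,"dy":0,"dz":0,"hand":40}
    - {"rx":0,"ry":0,"rz":0.97,"dx":0,"dy":0,"dz":0,"hand":40}
    - {"rx":0,"ry":0,"rz":0,"dx":0.38,"dy":-1,"dz":0,"hand":40}
    - {"rx":0,"ry":0,"rz":0,"dx":0.38,"dy":-1,"dz":0,"hand":40}
    - {"rx":0,"ry":0,"rz":0,"dx":0.38,"dy":-1,"dz":0,"hand":40}
    - {"rx":0,"ry":0,"rz":0,"dx":0.38,"dy":-1,"dz":0,"hand":40}

```text
clock: 1.1
position: [0.2671, -0.387, 0.4048]
tool_rot: [3.141, 0.004, 0.0]
wrist_force: [-1.2, -0.6, -0.2]
opening: 0.04
```

Emit:
play_rows:
  plan:
    - {"rx":0,"ry":0,"rz":0,"dx":0.38,"dy":-1,"dz":0,"hand":40}
    - {"rx":0,"ry":0,"rz":0,"dx":0.38,"dy":-1,"dz":0,"hand":40}
    - {"rx":0,"ry":0,"rz":0,"dx":0.38,"dy":-1,"dz":0,"hand":40}
    - {"rx":0,"ry":0,"rz":0,"dx":0.38,"dy":-1,"dz":0,"hand":40}
    - {"rx":0,"ry":0,"rz":0,"dx":0.38,"dy":-1,"dz":0,"hand":40}
    - {"rx":0,"ry":0,"rz":0,"dx":0.38,"dy":-1,"dz":0,"hand":40}
    - {"rx":0,"ry":0,"rz":0,"dx":0.38,"dy":-1,"dz":0,"hand":40}
    - {"rx":0,"ry":0,"rz":0,"dx":0.38,"dy":-1,"dz":0,"hand":40}

```text
clock: 2.1
position: [0.3274, -0.2274, 0.4047]
tool_rot: [3.142, 0.002, 0.0]
wrist_force: [0.2, -0.1, -0.2]
opening: 0.0396
```

Emit:
play_rows:
  plan:
    - {"rx":0,"ry":0,"rz":0,"dx":0.38,"dy":-1,"dz":0.5,"hand":40}
    - {"rx":0,"ry":0,"rz":0,"dx":0.38,"dy":-1,"dz":0.5,"hand":40}
    - {"rx":0,"ry":0,"rz":0,"dx":0.38,"dy":-1,"dz":0.5,"hand":40}
    - {"rx":0,"ry":0,"rz":0,"dx":0.38,"dy":-1,"dz":0.5,"hand":40}
    - {"rx":0,"ry":0,"rz":0,"dx":0.38,"dy":-1,"dz":0.5,"hand":40}
    - {"rx":0,"ry":0,"rz":0,"dx":0.38,"dy":-1,"dz":0.5,"hand":40}
    - {"rx":0,"ry":0,"rz":0,"dx":0.38,"dy":-1,"dz":0.5,"hand":40}
    - {"rx":0,"ry":0,"rz":0,"dx":0.38,"dy":-1,"dz":0.5,"hand":40}

```text
clock: 3.1
position: [0.3878, -0.0673, 0.3244]
tool_rot: [3.142, 0.002, 0.0]
wrist_force: [-0.0, -0.4, 0.9]
opening: 0.0402
```

Emit:
play_rows:
  plan:
    - {"rx":0,"ry":0,"rz":0,"dx":0.38,"dy":-1,"dz":0,"hand":40}
    - {"rx":0,"ry":0,"rz":0,"dx":0.38,"dy":-1,"dz":0,"hand":40}
    - {"rx":0,"ry":0,"rz":0,"dx":0.38,"dy":-1,"dz":0,"hand":40}
    - {"rx":0,"ry":0,"rz":0,"dx":0.38,"dy":-1,"dz":0,"hand":40}
    - {"rx":0,"ry":0,"rz":0,"dx":0.38,"dy":-1,"dz":0,"hand":40}
    - {"rx":0,"ry":0,"rz":0,"dx":0.38,"dy":-1,"dz":0,"hand":40}
    - {"rx":0,"ry":0,"rz":0,"dx":0,"dy":-1,"dz":0,"hand":40}
    - {"rx":0,"ry":0,"rz":0,"dx":0,"dy":0,"dz":0,"hand":40}

```text
clock: 4.1
position: [0.4328, 0.0727, 0.3247]
tool_rot: [-3.142, -0.005, 0.0]
wrist_force: [0.1, 1.0, 0.1]
opening: 0.0402
```

Emit:
play_rows:
  plan:
    - {"rx":0,"ry":0,"rz":0,"dx":0.75,"dy":-1,"dz":0,"hand":40}
    - {"rx":0,"ry":0,"rz":0,"dx":0.75,"dy":-1,"dz":0.5,"hand":40}
    - {"rx":0,"ry":0,"rz":0,"dx":0,"dy":-0.2,"dz":1,"hand":40}
    - {"rx":0,"ry":0,"rz":0,"dx":0,"dy":0,"dz":1,"hand":40}
    - {"rx":0,"ry":0,"rz":0,"dx":0,"dy":0,"dz":1,"hand":40}
    - {"rx":0,"ry":0,"rz":0,"dx":0,"dy":0,"dz":1,"hand":40}
    - {"rx":0,"ry":0,"rz":0,"dx":0,"dy":0,"dz":1,"hand":40}
    - {"rx":0,"ry":0,"rz":0,"dx":0,"dy":0,"dz":1,"hand":40}

```text
clock: 5.1
position: [0.4641, 0.0951, 0.1934]
tool_rot: [-3.126, -0.041, 0.001]
wrist_force: [0.4, 0.5, 0.3]
opening: 0.0396
```

Emit:
play_rows:
  plan:
    - {"rx":0,"ry":0,"rz":0,"dx":0,"dy":0,"dz":0.3,"hand":40}
    - {"rx":0,"ry":0,"rz":0,"dx":0,"dy":0,"dz":0,"hand":40}

```text
clock: 5.35
position: [0.4636, 0.0952, 0.1885]
tool_rot: [-3.126, -0.041, 0.001]
wrist_force: [0.8, -0.7, 1.2]
opening: 0.0401
```

```bash
python3 - <<'E'
from h import *
for n in('top','wrist'):
    d=grab(n)
a=load('top')['pixels'][130:270,160:360];b=load('wrist')['pixels']
im=np.hstack([cv2.resize(a,(540,378)),cv2.resize(b,(260,195)) if 0 else cv2.resize(b,(260,378))])
cv2.imwrite('pics/c2.png',im[:,:,::-1])
E
```

```text
(no output)
```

View pics/c2.png

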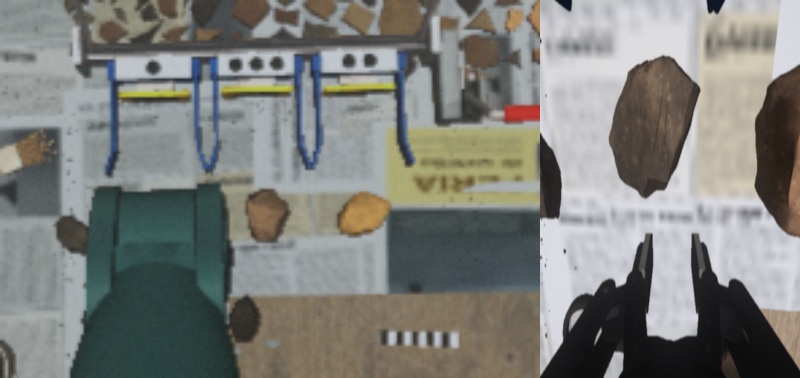

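The wrist view shows lump 1 ahead and slightly left of the fingers, turned somewhat. The y move and the yaw both fell short, so I'll check the joints.

```bash
python3 - <<'E'
from h import *
o=readout.get_obs();print(o['joints'].round(3),o['position'],o['tool_rot'])
E
```

```text
[ 0.027  0.355 -0.567  0.647  0.015  3.142] [0.46375642 0.09518767 0.18921388] [-3.12645658e+00 -4.15046436e-02 -7.09806606e-04]
```

Joint 6 is at its limit, so I'll raise the tool and take the half-turn-equivalent pose.

Emit:
play_rows:
  plan:
    - {"rx":0,"ry":0,"rz":0,"dx":0,"dy":0,"dz":-1,"hand":40}
    - {"rx":0,"ry":0,"rz":0,"dx":0,"dy":0,"dz":-1,"hand":40}
    - {"rx":0,"ry":0,"rz":-1,"dx":0,"dy":0,"dz":0,"hand":40}
    - {"rx":0,"ry":0,"rz":-1,"dx":0,"dy":0,"dz":0,"hand":40}
    - {"rx":0,"ry":0,"rz":-1,"dx":0,"dy":0,"dz":0,"hand":40}
    - {"rx":0,"ry":0,"rz":-1,"dx":0,"dy":0,"dz":0,"hand":40}
    - {"rx":0,"ry":0,"rz":-1,"dx":0,"dy":0,"dz":0,"hand":40}
    - {"rx":0,"ry":0,"rz":-1,"dx":0,"dy":0,"dz":0,"hand":40}

```text
clock: 6.45
position: [0.4636, 0.0946, 0.2295]
tool_rot: [-2.91, -1.147, -0.01]
wrist_force: [-0.1, -0.4, -0.3]
opening: 0.0396
```

Emit:
play_rows:
  plan:
    - {"rx":0,"ry":0,"rz":-1,"dx":0,"dy":0,"dz":0,"hand":40}
    - {"rx":0,"ry":0,"rz":-1,"dx":0,"dy":0,"dz":0,"hand":40}
    - {"rx":0,"ry":0,"rz":-1,"dx":0,"dy":0,"dz":0,"hand":40}
    - {"rx":0,"ry":0,"rz":-1,"dx":0,"dy":0,"dz":0,"hand":40}
    - {"rx":0,"ry":0,"rz":-1,"dx":0,"dy":0,"dz":0,"hand":40}
    - {"rx":0,"ry":0,"rz":-1,"dx":0,"dy":0,"dz":0,"hand":40}
    - {"rx":0,"ry":0,"rz":-1,"dx":0,"dy":0,"dz":0,"hand":40}
    - {"rx":0,"ry":0,"rz":-1,"dx":0,"dy":0,"dz":0,"hand":40}

```text
clock: 7.45
position: [0.4636, 0.0946, 0.2295]
tool_rot: [-2.055, -2.364, -0.018]
wrist_force: [-0.5, 0.8, -0.9]
opening: 0.04
```

Emit:
play_rows:
  plan:
    - {"rx":0,"ry":0,"rz":-1,"dx":0,"dy":0,"dz":0,"hand":40}
    - {"rx":0,"ry":0,"rz":-1,"dx":0,"dy":0,"dz":0,"hand":40}
    - {"rx":0,"ry":0,"rz":-1,"dx":0,"dy":0,"dz":0,"hand":40}
    - {"rx":0,"ry":0,"rz":-1,"dx":0,"dy":0,"dz":0,"hand":40}
    - {"rx":0,"ry":0,"rz":-1,"dx":0,"dy":0,"dz":0,"hand":40}
    - {"rx":0,"ry":0,"rz":-1,"dx":0,"dy":0,"dz":0,"hand":40}
    - {"rx":0,"ry":0,"rz":-1,"dx":0,"dy":0,"dz":0,"hand":40}
    - {"rx":0,"ry":0,"rz":-1,"dx":0,"dy":0,"dz":0,"hand":40}

```text
clock: 8.45
position: [0.4636, 0.0946, 0.2295]
tool_rot: [-0.732, -3.052, -0.023]
wrist_force: [0.7, -0.3, 0.0]
opening: 0.0402
```

Emit:
play_rows:
  plan:
    - {"rx":0,"ry":0,"rz":-1,"dx":0,"dy":0,"dz":0,"hand":40}
    - {"rx":0,"ry":0,"rz":-1,"dx":0,"dy":0,"dz":0,"hand":40}
    - {"rx":0,"ry":0,"rz":-1,"dx":0,"dy":0,"dz":0,"hand":40}
    - {"rx":0,"ry":0,"rz":-1,"dx":0,"dy":0,"dz":0,"hand":40}

```text
clock: 8.95
position: [0.4636, 0.0946, 0.2295]
tool_rot: [-0.014, 3.141, 0.023]
wrist_force: [-0.3, -0.0, 0.3]
opening: 0.0402
```

Emit:
play_rows:
  plan:
    - {"rx":0,"ry":0,"rz":0,"dx":0,"dy":0.6,"dz":0.5,"hand":40}
    - {"rx":0,"ry":0,"rz":0,"dx":0,"dy":0.6,"dz":0.5,"hand":40}
    - {"rx":0,"ry":0,"rz":0,"dx":0,"dy":0,"dz":0.6,"hand":40}
    - {"rx":0,"ry":0,"rz":0,"dx":0,"dy":0,"dz":0.5,"hand":40}
    - {"rx":0,"ry":0,"rz":0,"dx":-0.4,"dy":0,"dz":0,"hand":40}
    - {"rx":0,"ry":0,"rz":0,"dx":-0.4,"dy":0,"dz":0,"hand":40}

```text
clock: 9.7
position: [0.4801, 0.1191, 0.1873]
tool_rot: [-0.007, 3.141, 0.023]
wrist_force: [-0.2, -0.3, 0.5]
opening: 0.0401
```

Emit:
play_rows:
  plan:
    - {"rx":0,"ry":0,"rz":0,"dx":-0.4,"dy":0.1,"dz":0,"hand":40}
    - {"rx":0,"ry":0,"rz":0,"dx":-0.4,"dy":0.1,"dz":0,"hand":40}
    - {"rx":0,"ry":0,"rz":0,"dx":-0.4,"dy":0.1,"dz":0,"hand":40}
    - {"rx":0,"ry":0,"rz":0,"dx":-0.4,"dy":0.1,"dz":0,"hand":40}
    - {"rx":0,"ry":0,"rz":0,"dx":-0.4,"dy":0.1,"dz":0,"hand":40}
    - {"rx":0,"ry":0,"rz":0,"dx":-0.4,"dy":0.1,"dz":0,"hand":40}

```text
clock: 10.45
position: [0.5276, 0.1317, 0.1873]
tool_rot: [0.008, -3.141, -0.023]
wrist_force: [-1.1, 0.6, 0.8]
opening: 0.04
```

```bash
cat >> h.py <<'E'
def tall(): # combined
    pass
E
python3 - <<'E'
from h import *
for n in('wrist','side','top'): grab(n)
d=load('wrist');P=cloud(d);print(d['pose'].round(3).tolist())
im=d['pixels'];cv2.imwrite('pics/w3.png',cv2.resize(im[:,:,::-1],(640,480)))
E
```

```text
[[-0.004, 0.952, 0.305, 0.449], [1.0, -0.001, 0.017, 0.132], [0.016, 0.305, -0.952, 0.157], [0.0, 0.0, 0.0, 1.0]]
```

View pics/w3.png

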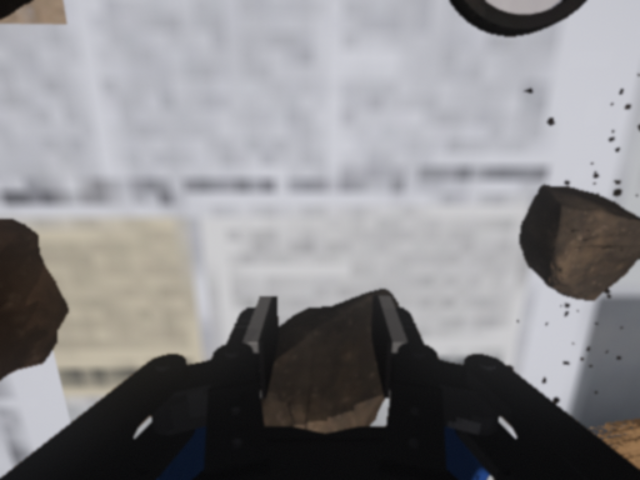

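The wrist view (image down = +x) shows lump 1 at (325,370), straddling the fingertips, with its rear corner poking into the finger gap. I'll measure it.

```bash
python3 - <<'E'
from h import *
for n in('wrist','side','top'):
    d=load(n);P=cloud(d);im=d['pixels'].astype(int)
    m=(P[...,2]>.022)&(P[...,2]<.042)&(P[...,0]>.48)&(P[...,0]<.63)&(P[...,1]>.06)&(P[...,1]<.2)
    q=P[m];print(n,len(q))
    if len(q)>20:
        print(q.min(0).round(3),q.max(0).round(3),q.mean(0).round(3),im[m].mean(0).round())
        for x in np.arange(.48,.63,.01):
            s=q[abs(q[:,0]-x)<.005]
            if len(s):print(round(x,3),len(s),s[:,1].min().round(3),s[:,1].max().round(3))
E
```

```text
wrist 8340
[0.515 0.07  0.022] [0.605 0.195 0.042] [0.552 0.132 0.03 ] [42. 38. 37.]
0.52 1267 0.101 0.168
0.53 761 0.114 0.155
0.54 1311 0.113 0.155
0.55 1195 0.111 0.15
0.56 1443 0.108 0.157
0.57 1206 0.109 0.158
0.58 317 0.07 0.195
0.59 673 0.07 0.193
0.6 167 0.074 0.189
side 146
[0.517 0.06  0.022] [0.63  0.19  0.042] [0.574 0.126 0.031] [51. 53. 61.]
0.52 18 0.097 0.153
0.53 15 0.097 0.154
0.54 7 0.112 0.157
0.55 7 0.104 0.113
0.56 6 0.102 0.112
0.57 14 0.102 0.12
0.58 20 0.064 0.132
0.59 15 0.06 0.181
0.6 10 0.07 0.187
0.61 10 0.072 0.19
0.62 19 0.071 0.187
0.63 5 0.07 0.186
top 5
```

Emit:
play_rows:
  plan:
    - {"rx":0,"ry":0,"rz":0,"dx":-0.4,"dy":0,"dz":0,"hand":40}
    - {"rx":0,"ry":0,"rz":0,"dx":-0.4,"dy":0,"dz":0,"hand":40}
    - {"rx":0,"ry":0,"rz":0,"dx":-0.4,"dy":0,"dz":0,"hand":40}
    - {"rx":0,"ry":0,"rz":0,"dx":-0.4,"dy":0,"dz":0,"hand":40}

```text
clock: 11.1
position: [0.5597, 0.1316, 0.1873]
tool_rot: [0.008, -3.141, -0.023]
wrist_force: [-0.9, 0.5, 0.4]
opening: 0.0405
```

Emit:
play_rows:
  plan:
    - {"rx":0,"ry":0,"rz":0,"dx":-0.25,"dy":0,"dz":0,"hand":40}
    - {"rx":0,"ry":0,"rz":0,"dx":-0.25,"dy":0,"dz":0,"hand":40}
    - {"rx":0,"ry":0,"rz":0,"dx":-0.25,"dy":0,"dz":0,"hand":40}
    - {"rx":0,"ry":0,"rz":0,"dx":-0.25,"dy":0,"dz":0,"hand":40}

```text
clock: 11.6
position: [0.5794, 0.1318, 0.1873]
tool_rot: [0.008, -3.141, -0.023]
wrist_force: [-0.7, 1.3, 0.7]
opening: 0.0402
```

```bash
python3 - <<'E'
from h import *
d=grab('wrist');t=grab('side')
a=d['pixels'];b=t['pixels'][150:290,230:400]
cv2.imwrite('pics/w4.png',np.hstack([cv2.resize(a,(480,400)),cv2.resize(b,(320,400))])[:,:,::-1])
E
```

```text
(no output)
```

View pics/w4.png

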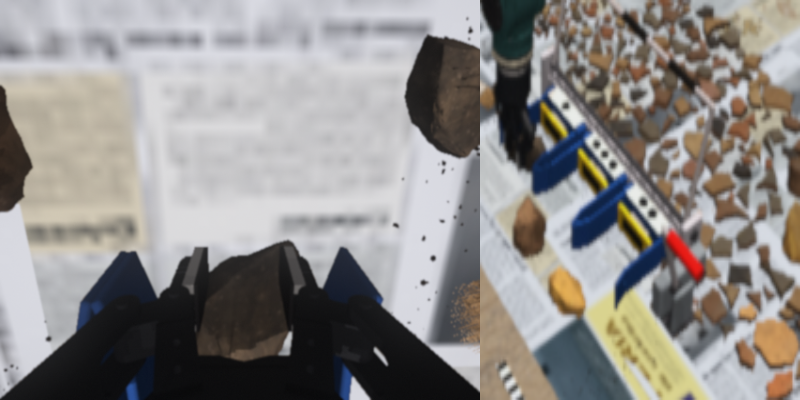

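The fingers are in the mouth with the walls visible on both sides, and the lump is moving along at about 1 N. I'll continue in smaller steps.

Emit:
play_rows:
  plan:
    - {"rx":0,"ry":0,"rz":0,"dx":-0.2,"dy":0,"dz":0,"hand":40}
    - {"rx":0,"ry":0,"rz":0,"dx":-0.2,"dy":0,"dz":0,"hand":40}
    - {"rx":0,"ry":0,"rz":0,"dx":-0.2,"dy":0,"dz":0,"hand":40}
    - {"rx":0,"ry":0,"rz":0,"dx":-0.2,"dy":0,"dz":0,"hand":40}

```text
clock: 12.2
position: [0.5954, 0.1319, 0.1873]
tool_rot: [0.008, -3.141, -0.023]
wrist_force: [-1.5, -0.4, 0.7]
opening: 0.04
```

Emit:
play_rows:
  plan:
    - {"rx":0,"ry":0,"rz":0,"dx":-0.1,"dy":0,"dz":0,"hand":40}
    - {"rx":0,"ry":0,"rz":0,"dx":-0.1,"dy":0,"dz":0,"hand":40}
    - {"rx":0,"ry":0,"rz":0,"dx":-0.1,"dy":0,"dz":0,"hand":40}
    - {"rx":0,"ry":0,"rz":0,"dx":-0.1,"dy":0,"dz":0,"hand":40}

```text
clock: 12.7
position: [0.6032, 0.1319, 0.1873]
tool_rot: [0.008, -3.141, -0.023]
wrist_force: [-1.0, -0.6, 1.2]
opening: 0.0402
```

Emit:
play_rows:
  plan:
    - {"rx":0,"ry":0,"rz":0,"dx":-0.1,"dy":0,"dz":0,"hand":40}
    - {"rx":0,"ry":0,"rz":0,"dx":-0.1,"dy":0,"dz":0,"hand":40}
    - {"rx":0,"ry":0,"rz":0,"dx":-0.1,"dy":0,"dz":0,"hand":40}

```text
clock: 13.08
position: [0.6092, 0.1319, 0.1873]
tool_rot: [0.008, -3.141, -0.023]
wrist_force: [-1.2, -0.2, 1.4]
opening: 0.0397
```

Emit:
play_rows:
  plan:
    - {"rx":0,"ry":0,"rz":0,"dx":-0.1,"dy":0,"dz":0,"hand":40}
    - {"rx":0,"ry":0,"rz":0,"dx":-0.1,"dy":0,"dz":0,"hand":40}
    - {"rx":0,"ry":0,"rz":0,"dx":-0.1,"dy":0,"dz":0,"hand":40}

```text
clock: 13.45
position: [0.6147, 0.132, 0.1871]
tool_rot: [0.008, -3.14, -0.023]
wrist_force: [-5.0, -0.3, 3.0]
opening: 0.0396
```

Emit:
play_rows:
  plan:
    - {"rx":0,"ry":0,"rz":0,"dx":-0.1,"dy":0,"dz":0,"hand":40}
    - {"rx":0,"ry":0,"rz":0,"dx":-0.1,"dy":0,"dz":0,"hand":40}

```text
clock: 13.7
position: [0.6187, 0.132, 0.1872]
tool_rot: [0.008, -3.14, -0.023]
wrist_force: [-6.0, 0.1, 3.3]
opening: 0.0399
```

```bash
python3 - <<'E'
from h import *
d=grab('wrist');t=grab('top');P=cloud(t)
h=cv2.cvtColor(t['pixels'],cv2.COLOR_RGB2HSV);m=cv2.inRange(h,(22,130,80),(36,255,255))>0
m&=(P[...,2]>.02)&(P[...,2]<.06)&(P[...,0]>.64)&(P[...,0]<.73)
q=P[m]
for lo,hi in((.08,.19),(-.055,.055),(-.19,-.08)):
    s=q[(q[:,1]>lo)&(q[:,1]<hi)];print(len(s),s.mean(0).round(4) if len(s) else'', s[:,1].min() if len(s) else '')
print(readout.get_obs()['wrist_force'])
E
```

```text
0  
58 [6.85e-01 1.00e-04 4.58e-02] -0.049637820622350726
53 [ 0.6849 -0.1375  0.0454] -0.18383096997755344
[-4.71903178 -0.01491037  3.296166  ]
```

Plate contact began at about TCP x = 0.612 (force up to 5 N). The stop should be near 0.628.

Emit:
play_rows:
  plan:
    - {"rx":0,"ry":0,"rz":0,"dx":-0.1,"dy":0,"dz":0,"hand":40}
    - {"rx":0,"ry":0,"rz":0,"dx":-0.1,"dy":0,"dz":0,"hand":40}

```text
clock: 14.05
position: [0.6228, 0.132, 0.1872]
tool_rot: [0.008, -3.14, -0.023]
wrist_force: [-4.2, -1.0, 2.3]
opening: 0.04
```

Emit:
play_rows:
  plan:
    - {"rx":0,"ry":0,"rz":0,"dx":-0.05,"dy":0,"dz":0,"hand":40}
    - {"rx":0,"ry":0,"rz":0,"dx":-0.05,"dy":0,"dz":0,"hand":40}

```text
clock: 14.3
position: [0.6248, 0.132, 0.1872]
tool_rot: [0.008, -3.14, -0.023]
wrist_force: [-4.6, 0.3, 2.3]
opening: 0.0404
```

Emit:
play_rows:
  plan:
    - {"rx":0,"ry":0,"rz":0,"dx":-0.05,"dy":0,"dz":0,"hand":40}

```text
clock: 14.42
position: [0.6258, 0.132, 0.1872]
tool_rot: [0.008, -3.14, -0.023]
wrist_force: [-5.6, -0.2, 1.9]
opening: 0.04
```

Emit:
play_rows:
  plan:
    - {"rx":0,"ry":0,"rz":0,"dx":-0.05,"dy":0,"dz":0,"hand":40}

```text
clock: 14.55
position: [0.6268, 0.132, 0.1871]
tool_rot: [0.008, -3.14, -0.023]
wrist_force: [-6.6, 1.1, 3.4]
opening: 0.0398
```

Emit:
play_rows:
  plan:
    - {"rx":0,"ry":0,"rz":0,"dx":-0.05,"dy":0,"dz":0,"hand":40}

```text
clock: 14.68
position: [0.6273, 0.1321, 0.187]
tool_rot: [0.008, -3.139, -0.023]
wrist_force: [-11.7, -0.2, 5.9]
opening: 0.0401
```

Emit:
play_rows:
  plan:
    - {"rx":0,"ry":0,"rz":0,"dx":-0.05,"dy":0,"dz":0,"hand":40}

```text
clock: 14.8
position: [0.6278, 0.1321, 0.1869]
tool_rot: [0.008, -3.137, -0.023]
wrist_force: [-15.5, -0.9, 8.9]
opening: 0.0399
```

```bash
python3 -c "
from h import *
o=readout.get_obs();print(o['wrist_force'],o['position'])"
```

```text
[-15.48949156  -0.94856911   8.93610953] [0.62779923 0.13206092 0.18693115]
```

The force rises to 15.5 N with almost no travel, 15–16 mm after plate contact, so this is the firm stop. I'll back off and check.

Emit:
play_rows:
  plan:
    - {"rx":0,"ry":0,"rz":0,"dx":0,"dy":0,"dz":0,"hand":40}
    - {"rx":0,"ry":0,"rz":0,"dx":0.2,"dy":0,"dz":0,"hand":40}
    - {"rx":0,"ry":0,"rz":0,"dx":1,"dy":0,"dz":0,"hand":40}
    - {"rx":0,"ry":0,"rz":0,"dx":1,"dy":0,"dz":0,"hand":40}
    - {"rx":0,"ry":0,"rz":0,"dx":1,"dy":0,"dz":-1,"hand":40}
    - {"rx":0,"ry":0,"rz":0,"dx":1,"dy":0,"dz":-1,"hand":40}
    - {"rx":0,"ry":0,"rz":0,"dx":1,"dy":0,"dz":-1,"hand":40}
    - {"rx":0,"ry":0,"rz":0,"dx":1,"dy":0,"dz":-1,"hand":40}

```text
clock: 15.8
position: [0.5048, 0.1302, 0.2681]
tool_rot: [-0.008, 3.141, 0.023]
wrist_force: [1.8, 0.2, -0.1]
opening: 0.0396
```

```bash
cat > plates.py <<'E'
from h import *
import sys
t=grab('top');P=cloud(t)
h=cv2.cvtColor(t['pixels'],cv2.COLOR_RGB2HSV);m=cv2.inRange(h,(22,130,80),(36,255,255))>0
m&=(P[...,2]>.02)&(P[...,2]<.06)&(P[...,0]>.64)&(P[...,0]<.74)
q=P[m]
for lo,hi in((.08,.19),(-.055,.055),(-.19,-.08)):
    s=q[(q[:,1]>lo)&(q[:,1]<hi)];print('plate',len(s),s.mean(0).round(4) if len(s) else'')
for nm,lo,hi in((1,.08,.185),(3,-.053,.053),(2,-.19,-.085)):
    z=P[...,2];k=(z>.012)&(z<.075)&(P[...,1]>lo)&(P[...,1]<hi)&(P[...,0]>.47)&(P[...,0]<.677)
    s=P[k]
    if len(s):print('lump',nm,len(s),s.min(0).round(3),s.max(0).round(3),cv2.minAreaRect((s[:,:2]*1000).astype(np.float32)))
E
python3 plates.py; python3 -c "
from h import *
d=load('top');cv2.imwrite('pics/t5.png',cv2.resize(d['pixels'][130:270,180:390,::-1],(780,520),interpolation=cv2.INTER_CUBIC))"
```

```text
plate 60 [0.6961 0.1296 0.0453]
plate 58 [6.85e-01 1.00e-04 4.57e-02]
plate 53 [ 0.6849 -0.1375  0.0454]
lump 1 187 [0.632 0.097 0.012] [0.677 0.185 0.052] ((654.7377319335938, 140.82540893554688), (44.23709487915039, 87.56346893310547), 0.1917230486869812)
lump 3 280 [ 0.486 -0.044  0.012] [0.673 0.051 0.065] ((579.9259033203125, 10.986137390136719), (201.2760467529297, 59.316341400146484), 23.167627334594727)
lump 2 246 [ 0.492 -0.177  0.012] [ 0.632 -0.086  0.056] ((553.4568481445312, -109.07572937011719), (145.60520935058594, 74.79304504394531), 42.518245697021484)
```

View pics/t5.png

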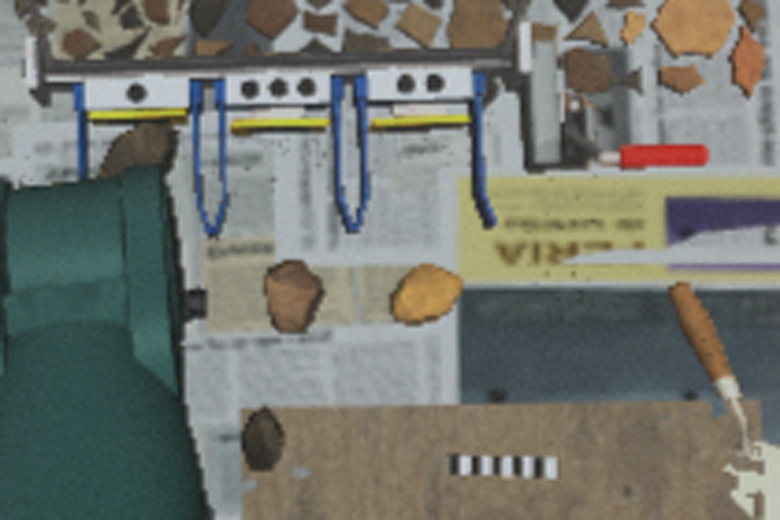

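Lump 1 is against its plate and turned flush. I'll compare plate shift with the saved start crop at subpixel level.

```bash
cat > ps.py <<'E'
from h import *
def rows(rgb):
    f=rgb.astype(float);w=np.clip(np.minimum(f[...,0],f[...,1])-f[...,2]-60,0,None)
    out=[]
    for a,b in((206,230),(243,267),(280,305)):
        s=w[155:172,a:b];r=(s.sum(1)*np.arange(155,172)).sum()/s.sum();out.append(r)
    return np.array(out)
c=cv2.imread('pics/crop1.png')[:,:,::-1]
full=np.zeros((384,512,3),np.uint8);full[135:260,170:390]=cv2.resize(c,(220,125),interpolation=cv2.INTER_AREA)
a=rows(full);b=rows(load('top')['pixels']);print(a,b,'mm',(a-b)*3.55)
E
python3 ps.py
```

```text
[164.38440367 162.48849558 161.83569682] [160.1924722  162.47569444 161.83064164] mm [14.88135672  0.04544401  0.01794589]
```

Plate 1 moved about 14.9 mm (home) and the others haven't moved. Next is lump 2.

Emit:
play_rows:
  plan:
    - {"rx":0,"ry":0,"rz":0,"dx":0.26,"dy":-1,"dz":0,"hand":40}
    - {"rx":0,"ry":0,"rz":0,"dx":0.26,"dy":-1,"dz":0,"hand":40}
    - {"rx":0,"ry":0,"rz":0,"dx":0.26,"dy":-1,"dz":0,"hand":40}
    - {"rx":0,"ry":0,"rz":0,"dx":0.26,"dy":-1,"dz":0,"hand":40}
    - {"rx":0,"ry":0,"rz":0,"dx":0.26,"dy":-1,"dz":0,"hand":40}
    - {"rx":0,"ry":0,"rz":0,"dx":0.26,"dy":-1,"dz":0,"hand":40}
    - {"rx":0,"ry":0,"rz":0,"dx":0.26,"dy":-1,"dz":0,"hand":40}
    - {"rx":0,"ry":0,"rz":0,"dx":0.26,"dy":-1,"dz":0,"hand":40}

```text
clock: 16.85
position: [0.4647, -0.0308, 0.2649]
tool_rot: [-0.008, 3.141, 0.023]
wrist_force: [1.0, 1.4, 0.1]
opening: 0.0403
```

Emit:
play_rows:
  plan:
    - {"rx":0,"ry":0,"rz":0,"dx":0,"dy":-1,"dz":0,"hand":40}
    - {"rx":0,"ry":0,"rz":0,"dx":0,"dy":-1,"dz":0,"hand":40}
    - {"rx":0,"ry":0,"rz":0,"dx":0,"dy":-1,"dz":0,"hand":40}
    - {"rx":0,"ry":0,"rz":0,"dx":0,"dy":-1,"dz":0,"hand":40}
    - {"rx":0,"ry":0,"rz":0,"dx":0,"dy":-1,"dz":0,"hand":40}
    - {"rx":0,"ry":0,"rz":0,"dx":0,"dy":-0.5,"dz":0,"hand":40}
    - {"rx":0,"ry":0,"rz":0,"dx":0,"dy":0,"dz":1,"hand":40}
    - {"rx":0,"ry":0,"rz":0,"dx":0,"dy":0,"dz":1,"hand":40}

```text
clock: 17.85
position: [0.4652, -0.1394, 0.2229]
tool_rot: [-0.008, 3.141, 0.023]
wrist_force: [-0.4, -0.0, -0.8]
opening: 0.0398
```

```bash
python3 - <<'E'
from h import *
o=readout.get_obs();print(o['joints'].round(3),o['position'],o['tool_rot'])
d=grab('wrist');P=cloud(d)
k=(P[...,2]>.012)&(P[...,2]<.07)&(P[...,0]>.47)&(P[...,0]<.57)
for lo,hi in((-.2,-.09),(-.07,.03)):
    s=P[k&(P[...,1]>lo)&(P[...,1]<hi)];print(len(s),s.min(0).round(3),s.max(0).round(3),cv2.minAreaRect((s[:,:2]*1000).astype(np.float32)))
E
```

```text
[-0.462  0.333 -0.484  0.76   0.013 -0.467] [ 0.46519123 -0.13944512  0.22289399] [-0.00773959  3.14099419  0.02250383]
5360 [ 0.47  -0.17   0.012] [ 0.55  -0.108  0.07 ] ((509.39886474609375, -135.0436248779297), (57.38520812988281, 84.09552764892578), 79.25448608398438)
7029 [ 0.483 -0.038  0.012] [0.541 0.014 0.058] ((508.6359558105469, -4.020458221435547), (60.2596321105957, 44.0681266784668), 60.08222579956055)
```

Emit:
play_rows:
  plan:
    - {"rx":0,"ry":0,"rz":0,"dx":0,"dy":0,"dz":0.9,"hand":40}
    - {"rx":0,"ry":0,"rz":0,"dx":0,"dy":0,"dz":0.9,"hand":40}
    - {"rx":0,"ry":0,"rz":0,"dx":-0.4,"dy":0,"dz":0,"hand":40}
    - {"rx":0,"ry":0,"rz":0,"dx":-0.4,"dy":0,"dz":0,"hand":40}
    - {"rx":0,"ry":0,"rz":0,"dx":-0.4,"dy":0,"dz":0,"hand":40}
    - {"rx":0,"ry":0,"rz":0,"dx":-0.4,"dy":0,"dz":0,"hand":40}
    - {"rx":0,"ry":0,"rz":0,"dx":-0.4,"dy":0,"dz":0,"hand":40}
    - {"rx":0,"ry":0,"rz":0,"dx":-0.4,"dy":0,"dz":0,"hand":40}

```text
clock: 18.9
position: [0.5133, -0.1386, 0.1875]
tool_rot: [0.008, -3.141, -0.023]
wrist_force: [-4.1, 0.2, 4.6]
opening: 0.0399
```

Emit:
play_rows:
  plan:
    - {"rx":0,"ry":0,"rz":0,"dx":-0.4,"dy":0,"dz":0,"hand":40}
    - {"rx":0,"ry":0,"rz":0,"dx":-0.4,"dy":0,"dz":0,"hand":40}
    - {"rx":0,"ry":0,"rz":0,"dx":-0.4,"dy":0,"dz":0,"hand":40}

```text
clock: 19.27
position: [0.5373, -0.1385, 0.1874]
tool_rot: [0.008, -3.141, -0.023]
wrist_force: [-4.0, 0.1, 5.2]
opening: 0.0399
```

```bash
python3 - <<'E'
from h import *
d=grab('wrist')
t=grab('top')
cv2.imwrite('pics/w6.png',np.hstack([cv2.resize(d['pixels'],(440,400)),cv2.resize(t['pixels'][140:260,240:350],(360,400))])[:,:,::-1])
E
```

```text
(no output)
```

View pics/w6.png

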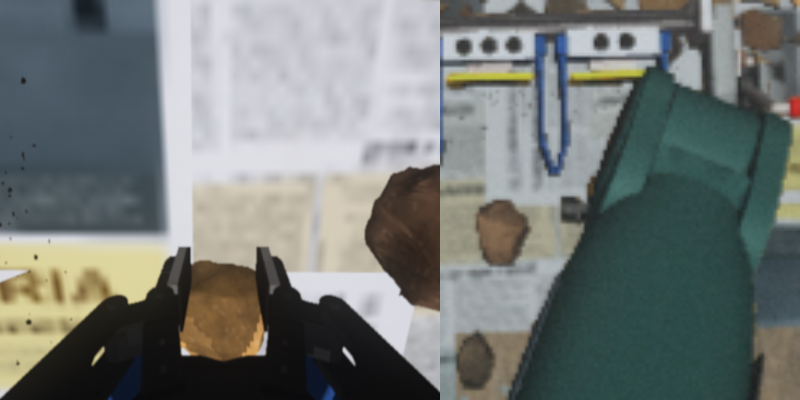

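Emit:
play_rows:
  plan:
    - {"rx":0,"ry":0,"rz":0,"dx":-0.3,"dy":0,"dz":0,"hand":40}
    - {"rx":0,"ry":0,"rz":0,"dx":-0.3,"dy":0,"dz":0,"hand":40}
    - {"rx":0,"ry":0,"rz":0,"dx":-0.3,"dy":0,"dz":0,"hand":40}
    - {"rx":0,"ry":0,"rz":0,"dx":-0.3,"dy":0,"dz":0,"hand":40}

```text
clock: 19.88
position: [0.5613, -0.1383, 0.1873]
tool_rot: [0.008, -3.141, -0.023]
wrist_force: [-1.0, -0.1, 0.8]
opening: 0.0402
```

Emit:
play_rows:
  plan:
    - {"rx":0,"ry":0,"rz":0,"dx":-0.2,"dy":0,"dz":0,"hand":40}
    - {"rx":0,"ry":0,"rz":0,"dx":-0.2,"dy":0,"dz":0,"hand":40}
    - {"rx":0,"ry":0,"rz":0,"dx":-0.2,"dy":0,"dz":0,"hand":40}
    - {"rx":0,"ry":0,"rz":0,"dx":-0.2,"dy":0,"dz":0,"hand":40}

```text
clock: 20.38
position: [0.5771, -0.1382, 0.1873]
tool_rot: [0.008, -3.141, -0.023]
wrist_force: [-2.1, 0.0, -0.8]
opening: 0.0401
```

Emit:
play_rows:
  plan:
    - {"rx":0,"ry":0,"rz":0,"dx":-0.15,"dy":0,"dz":0,"hand":40}
    - {"rx":0,"ry":0,"rz":0,"dx":-0.15,"dy":0,"dz":0,"hand":40}
    - {"rx":0,"ry":0,"rz":0,"dx":-0.15,"dy":0,"dz":0,"hand":40}

```text
clock: 20.75
position: [0.5861, -0.1382, 0.1873]
tool_rot: [0.008, -3.141, -0.023]
wrist_force: [-1.7, -0.2, -0.5]
opening: 0.04
```

Emit:
play_rows:
  plan:
    - {"rx":0,"ry":0,"rz":0,"dx":-0.15,"dy":0,"dz":0,"hand":40}
    - {"rx":0,"ry":0,"rz":0,"dx":-0.15,"dy":0,"dz":0,"hand":40}
    - {"rx":0,"ry":0,"rz":0,"dx":-0.15,"dy":0,"dz":0,"hand":40}

```text
clock: 21.12
position: [0.5951, -0.1382, 0.1873]
tool_rot: [0.008, -3.141, -0.023]
wrist_force: [-1.8, -0.5, 0.1]
opening: 0.04
```

```bash
python3 plates.py; python3 ps.py
```

```text
plate 59 [0.6961 0.13   0.0454]
plate 53 [ 0.6855 -0.0028  0.0457]
plate 19 [ 0.6838 -0.1072  0.0461]
lump 1 290 [0.601 0.094 0.012] [0.677 0.184 0.053] ((638.9711303710938, 139.32546997070312), (75.67610931396484, 90.18345642089844), 0.25870808959007263)
lump 3 282 [ 0.486 -0.044  0.012] [0.677 0.053 0.066] ((582.199951171875, 11.975234985351562), (206.16360473632812, 59.280609130859375), 23.130779266357422)
lump 2 11 [ 0.589 -0.111  0.015] [ 0.632 -0.087  0.075] ((609.7250366210938, -96.09156799316406), (24.45713233947754, 40.731712341308594), 81.39720916748047)
[164.38440367 162.48849558 161.83569682] [160.19317731 162.4918957  162.25889571] mm [ 1.48788536e+01 -1.20704472e-02 -1.50235604e+00]
```

Emit:
play_rows:
  plan:
    - {"rx":0,"ry":0,"rz":0,"dx":-0.15,"dy":0,"dz":0,"hand":40}
    - {"rx":0,"ry":0,"rz":0,"dx":-0.15,"dy":0,"dz":0,"hand":40}
    - {"rx":0,"ry":0,"rz":0,"dx":-0.15,"dy":0,"dz":0,"hand":40}

```text
clock: 21.55
position: [0.6041, -0.1381, 0.1873]
tool_rot: [0.008, -3.141, -0.023]
wrist_force: [-1.5, 0.2, -0.3]
opening: 0.04
```

Emit:
play_rows:
  plan:
    - {"rx":0,"ry":0,"rz":0,"dx":-0.1,"dy":0,"dz":0,"hand":40}
    - {"rx":0,"ry":0,"rz":0,"dx":-0.1,"dy":0,"dz":0,"hand":40}
    - {"rx":0,"ry":0,"rz":0,"dx":-0.1,"dy":0,"dz":0,"hand":40}

```text
clock: 21.92
position: [0.61, -0.1381, 0.1873]
tool_rot: [0.008, -3.141, -0.023]
wrist_force: [-1.0, -0.3, -0.2]
opening: 0.04
```

Emit:
play_rows:
  plan:
    - {"rx":0,"ry":0,"rz":0,"dx":-0.1,"dy":0,"dz":0,"hand":40}
    - {"rx":0,"ry":0,"rz":0,"dx":-0.1,"dy":0,"dz":0,"hand":40}
    - {"rx":0,"ry":0,"rz":0,"dx":-0.1,"dy":0,"dz":0,"hand":40}

```text
clock: 22.3
position: [0.616, -0.1381, 0.1873]
tool_rot: [0.008, -3.141, -0.023]
wrist_force: [-1.6, 0.6, 0.3]
opening: 0.0402
```

Emit:
play_rows:
  plan:
    - {"rx":0,"ry":0,"rz":0,"dx":-0.1,"dy":0,"dz":0,"hand":40}
    - {"rx":0,"ry":0,"rz":0,"dx":-0.1,"dy":0,"dz":0,"hand":40}

```text
clock: 22.55
position: [0.62, -0.138, 0.1873]
tool_rot: [0.008, -3.141, -0.023]
wrist_force: [-1.0, -0.5, 0.6]
opening: 0.04
```

Emit:
play_rows:
  plan:
    - {"rx":0,"ry":0,"rz":0,"dx":-0.1,"dy":0,"dz":0,"hand":40}
    - {"rx":0,"ry":0,"rz":0,"dx":-0.1,"dy":0,"dz":0,"hand":40}

```text
clock: 22.8
position: [0.6235, -0.1379, 0.1872]
tool_rot: [0.008, -3.14, -0.023]
wrist_force: [-5.5, -0.3, 2.2]
opening: 0.04
```

Emit:
play_rows:
  plan:
    - {"rx":0,"ry":0,"rz":0,"dx":-0.1,"dy":0,"dz":0,"hand":40}
    - {"rx":0,"ry":0,"rz":0,"dx":-0.1,"dy":0,"dz":0,"hand":40}

```text
clock: 23.05
position: [0.6275, -0.1379, 0.1872]
tool_rot: [0.008, -3.14, -0.023]
wrist_force: [-5.4, 0.8, 1.6]
opening: 0.0404
```

Emit:
play_rows:
  plan:
    - {"rx":0,"ry":0,"rz":0,"dx":-0.1,"dy":0,"dz":0,"hand":40}
    - {"rx":0,"ry":0,"rz":0,"dx":-0.1,"dy":0,"dz":0,"hand":40}

```text
clock: 23.3
position: [0.6315, -0.1379, 0.1872]
tool_rot: [0.008, -3.14, -0.023]
wrist_force: [-5.5, -0.0, 2.1]
opening: 0.0399
```

Emit:
play_rows:
  plan:
    - {"rx":0,"ry":0,"rz":0,"dx":-0.05,"dy":0,"dz":0,"hand":40}
    - {"rx":0,"ry":0,"rz":0,"dx":-0.05,"dy":0,"dz":0,"hand":40}

```text
clock: 23.55
position: [0.6335, -0.1379, 0.1872]
tool_rot: [0.008, -3.14, -0.023]
wrist_force: [-5.6, 0.9, 2.1]
opening: 0.04
```

Emit:
play_rows:
  plan:
    - {"rx":0,"ry":0,"rz":0,"dx":-0.05,"dy":0,"dz":0,"hand":40}
    - {"rx":0,"ry":0,"rz":0,"dx":-0.05,"dy":0,"dz":0,"hand":40}

```text
clock: 23.8
position: [0.6355, -0.1379, 0.1872]
tool_rot: [0.008, -3.14, -0.023]
wrist_force: [-4.2, -0.4, 1.9]
opening: 0.0398
```

Emit:
play_rows:
  plan:
    - {"rx":0,"ry":0,"rz":0,"dx":-0.05,"dy":0,"dz":0,"hand":40}

```text
clock: 23.92
position: [0.6365, -0.1379, 0.1871]
tool_rot: [0.008, -3.14, -0.023]
wrist_force: [-7.5, 0.3, 2.9]
opening: 0.0402
```

Emit:
play_rows:
  plan:
    - {"rx":0,"ry":0,"rz":0,"dx":-0.05,"dy":0,"dz":0,"hand":40}

```text
clock: 24.05
position: [0.637, -0.1378, 0.1871]
tool_rot: [0.008, -3.138, -0.023]
wrist_force: [-12.2, 0.9, 7.0]
opening: 0.0397
```

Emit:
play_rows:
  plan:
    - {"rx":0,"ry":0,"rz":0,"dx":-0.05,"dy":0,"dz":0,"hand":40}

```text
clock: 24.18
position: [0.6374, -0.1378, 0.187]
tool_rot: [0.007, -3.137, -0.023]
wrist_force: [-17.6, 0.1, 9.1]
opening: 0.04
```

Firm stop at 17.6 N, about 15.5 mm after contact. I'll back off, raise, and move towards lump 3.

Emit:
play_rows:
  plan:
    - {"rx":0,"ry":0,"rz":0,"dx":0,"dy":0,"dz":0,"hand":40}
    - {"rx":0,"ry":0,"rz":0,"dx":0.2,"dy":0,"dz":0,"hand":40}
    - {"rx":0,"ry":0,"rz":0,"dx":1,"dy":0,"dz":0,"hand":40}
    - {"rx":0,"ry":0,"rz":0,"dx":1,"dy":0,"dz":0,"hand":40}
    - {"rx":0,"ry":0,"rz":0,"dx":1,"dy":0,"dz":-1,"hand":40}
    - {"rx":0,"ry":0,"rz":0,"dx":1,"dy":0,"dz":-1,"hand":40}
    - {"rx":0,"ry":0,"rz":0,"dx":1,"dy":0,"dz":-1,"hand":40}
    - {"rx":0,"ry":0,"rz":0,"dx":1,"dy":0,"dz":-1,"hand":40}

```text
clock: 25.18
position: [0.5146, -0.1398, 0.2682]
tool_rot: [-0.008, 3.141, 0.023]
wrist_force: [-0.4, -0.6, -0.4]
opening: 0.04
```

Emit:
play_rows:
  plan:
    - {"rx":0,"ry":0,"rz":0,"dx":1,"dy":0,"dz":0,"hand":30}
    - {"rx":0,"ry":0,"rz":0,"dx":1,"dy":0,"dz":0,"hand":30}
    - {"rx":0,"ry":0,"rz":0,"dx":1,"dy":0,"dz":0,"hand":30}
    - {"rx":0,"ry":0,"rz":0,"dx":0,"dy":0,"dz":0,"hand":30}

```text
clock: 25.68
position: [0.4545, -0.1401, 0.2677]
tool_rot: [-0.007, 3.141, 0.023]
wrist_force: [0.5, -0.4, -1.0]
opening: 0.0303
```

```bash
python3 plates.py; python3 ps.py; python3 - <<'E'
from h import *
d=load('top')
cv2.imwrite('pics/t7.png',cv2.resize(d['pixels'][130:260,180:390,::-1],(780,483),interpolation=cv2.INTER_CUBIC))
E
```

```text
plate 60 [0.696  0.1287 0.0452]
plate 57 [ 6.851e-01 -4.000e-04  4.560e-02]
plate 60 [ 0.7008 -0.1329  0.045 ]
lump 1 290 [0.602 0.097 0.012] [0.677 0.185 0.053] ((639.1343383789062, 140.89981079101562), (86.69129943847656, 75.97598266601562), 89.35295104980469)
lump 3 282 [ 0.486 -0.044  0.013] [0.677 0.053 0.065] ((582.32861328125, 11.625465393066406), (206.3482208251953, 58.8411865234375), 22.729286193847656)
lump 2 185 [ 0.611 -0.182  0.012] [ 0.677 -0.087  0.053] ((656.0509033203125, -128.29547119140625), (44.32275390625, 113.36003875732422), 25.993385314941406)
[164.38440367 162.48849558 161.83569682] [160.19703104 162.47538401 157.95490605] mm [14.86517284  0.04654606 13.77680722]
```

View pics/t7.png

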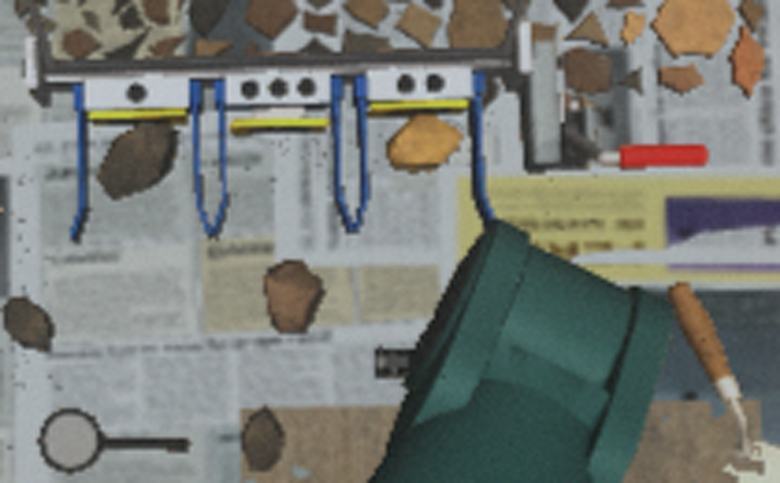

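Both pushed plates are home: plate 1 moved 14.9 mm and plate 2 15.9 mm by depth. Lump 2 (425,142) and lump 1 (138,160) are inside their bays. Now lump 3.

Emit:
play_rows:
  plan:
    - {"rx":0,"ry":0,"rz":0,"dx":0,"dy":1,"dz":0,"hand":30}
    - {"rx":0,"ry":0,"rz":0,"dx":0,"dy":1,"dz":0,"hand":30}
    - {"rx":0,"ry":0,"rz":0,"dx":0,"dy":1,"dz":0,"hand":30}
    - {"rx":0,"ry":0,"rz":0,"dx":0,"dy":1,"dz":0,"hand":30}
    - {"rx":0,"ry":0,"rz":0,"dx":0,"dy":1,"dz":0,"hand":30}
    - {"rx":0,"ry":0,"rz":0,"dx":0,"dy":1,"dz":0,"hand":30}
    - {"rx":0,"ry":0,"rz":0,"dx":0,"dy":0.4,"dz":1,"hand":30}
    - {"rx":0,"ry":0,"rz":0,"dx":0,"dy":0,"dz":1,"hand":30}

```text
clock: 26.72
position: [0.4554, -0.0108, 0.2289]
tool_rot: [-0.01, 3.14, 0.023]
wrist_force: [0.7, -0.2, 0.2]
opening: 0.0299
```

Emit:
play_rows:
  plan:
    - {"rx":0,"ry":0,"rz":0,"dx":0,"dy":0,"dz":1,"hand":30}
    - {"rx":0,"ry":0,"rz":0,"dx":0,"dy":0,"dz":0.9,"hand":30}
    - {"rx":0,"ry":0,"rz":0,"dx":-0.5,"dy":0,"dz":0,"hand":30}
    - {"rx":0,"ry":0,"rz":0,"dx":-0.5,"dy":0,"dz":0,"hand":30}
    - {"rx":0,"ry":0,"rz":0,"dx":-0.4,"dy":0.08,"dz":0,"hand":30}
    - {"rx":0,"ry":0,"rz":0,"dx":-0.4,"dy":0.08,"dz":0,"hand":30}
    - {"rx":0,"ry":0,"rz":0,"dx":-0.4,"dy":0.08,"dz":0,"hand":30}
    - {"rx":0,"ry":0,"rz":0,"dx":-0.4,"dy":0.08,"dz":0,"hand":30}

```text
clock: 27.72
position: [0.5067, -0.0041, 0.1915]
tool_rot: [0.008, -3.141, -0.023]
wrist_force: [-2.3, -0.9, 1.9]
opening: 0.0302
```

Emit:
play_rows:
  plan:
    - {"rx":0,"ry":0,"rz":0,"dx":-0.4,"dy":0.08,"dz":0,"hand":30}
    - {"rx":0,"ry":0,"rz":0,"dx":-0.4,"dy":0.08,"dz":0,"hand":30}
    - {"rx":0,"ry":0,"rz":0,"dx":-0.4,"dy":0.08,"dz":0,"hand":30}
    - {"rx":0,"ry":0,"rz":0,"dx":-0.4,"dy":0.08,"dz":0,"hand":30}

```text
clock: 28.22
position: [0.5387, 0.0025, 0.1913]
tool_rot: [0.008, -3.141, -0.023]
wrist_force: [-2.8, -0.2, 1.5]
opening: 0.0301
```

```bash
python3 - <<'E'
from h import *
d=grab('wrist')
s=grab('side')['pixels'][150:290,230:400]
cv2.imwrite('pics/w8.png',np.hstack([cv2.resize(d['pixels'],(440,400)),cv2.resize(s,(360,400))])[:,:,::-1])
E
```

```text
(no output)
```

View pics/w8.png

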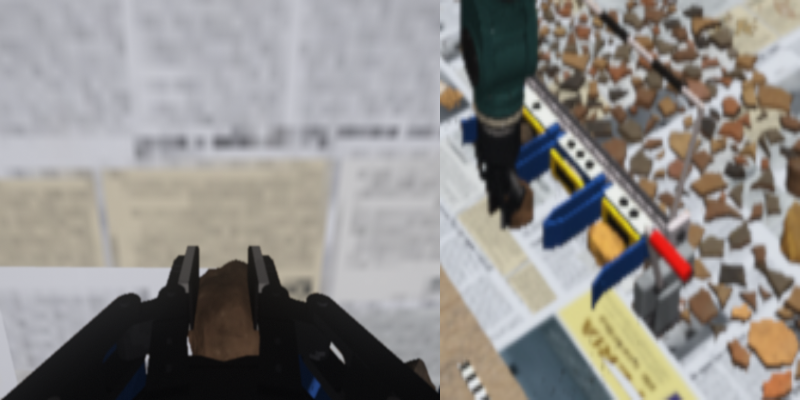

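Emit:
play_rows:
  plan:
    - {"rx":0,"ry":0,"rz":0,"dx":-0.3,"dy":0,"dz":0,"hand":30}
    - {"rx":0,"ry":0,"rz":0,"dx":-0.3,"dy":0,"dz":0,"hand":30}
    - {"rx":0,"ry":0,"rz":0,"dx":-0.3,"dy":0,"dz":0,"hand":30}
    - {"rx":0,"ry":0,"rz":0,"dx":-0.3,"dy":0,"dz":0,"hand":30}

```text
clock: 28.82
position: [0.5626, 0.0024, 0.1914]
tool_rot: [0.008, -3.141, -0.023]
wrist_force: [-1.6, 0.5, -0.3]
opening: 0.0302
```

Emit:
play_rows:
  plan:
    - {"rx":0,"ry":0,"rz":0,"dx":-0.2,"dy":0,"dz":0,"hand":30}
    - {"rx":0,"ry":0,"rz":0,"dx":-0.2,"dy":0,"dz":0,"hand":30}
    - {"rx":0,"ry":0,"rz":0,"dx":-0.2,"dy":0,"dz":0,"hand":30}
    - {"rx":0,"ry":0,"rz":0,"dx":-0.2,"dy":0,"dz":0,"hand":30}

```text
clock: 29.32
position: [0.5784, 0.0025, 0.1914]
tool_rot: [0.008, -3.141, -0.023]
wrist_force: [-1.9, -0.2, 0.3]
opening: 0.0301
```

Emit:
play_rows:
  plan:
    - {"rx":0,"ry":0,"rz":0,"dx":-0.1,"dy":0,"dz":0,"hand":30}
    - {"rx":0,"ry":0,"rz":0,"dx":-0.1,"dy":0,"dz":0,"hand":30}
    - {"rx":0,"ry":0,"rz":0,"dx":-0.1,"dy":0,"dz":0,"hand":30}
    - {"rx":0,"ry":0,"rz":0,"dx":-0.1,"dy":0,"dz":0,"hand":30}

```text
clock: 29.82
position: [0.5863, 0.0025, 0.1914]
tool_rot: [0.008, -3.141, -0.023]
wrist_force: [-1.1, -0.3, -1.1]
opening: 0.0301
```

Emit:
play_rows:
  plan:
    - {"rx":0,"ry":0,"rz":0,"dx":-0.1,"dy":0,"dz":0,"hand":30}
    - {"rx":0,"ry":0,"rz":0,"dx":-0.1,"dy":0,"dz":0,"hand":30}
    - {"rx":0,"ry":0,"rz":0,"dx":-0.1,"dy":0,"dz":0,"hand":30}

```text
clock: 30.2
position: [0.5923, 0.0026, 0.1914]
tool_rot: [0.008, -3.141, -0.023]
wrist_force: [-2.3, -0.4, -1.2]
opening: 0.03
```

Emit:
play_rows:
  plan:
    - {"rx":0,"ry":0,"rz":0,"dx":-0.1,"dy":0,"dz":0,"hand":30}
    - {"rx":0,"ry":0,"rz":0,"dx":-0.1,"dy":0,"dz":0,"hand":30}
    - {"rx":0,"ry":0,"rz":0,"dx":-0.1,"dy":0,"dz":0,"hand":30}

```text
clock: 30.58
position: [0.5983, 0.0026, 0.1914]
tool_rot: [0.008, -3.141, -0.023]
wrist_force: [-1.3, -0.6, -1.3]
opening: 0.0299
```

Emit:
play_rows:
  plan:
    - {"rx":0,"ry":0,"rz":0,"dx":-0.1,"dy":0,"dz":0,"hand":30}
    - {"rx":0,"ry":0,"rz":0,"dx":-0.1,"dy":0,"dz":0,"hand":30}
    - {"rx":0,"ry":0,"rz":0,"dx":-0.1,"dy":0,"dz":0,"hand":30}

```text
clock: 30.95
position: [0.6038, 0.0027, 0.1912]
tool_rot: [0.008, -3.14, -0.023]
wrist_force: [-6.8, 0.1, 1.3]
opening: 0.0302
```

Emit:
play_rows:
  plan:
    - {"rx":0,"ry":0,"rz":0,"dx":-0.1,"dy":0,"dz":0,"hand":30}
    - {"rx":0,"ry":0,"rz":0,"dx":-0.1,"dy":0,"dz":0,"hand":30}

```text
clock: 31.2
position: [0.6078, 0.0027, 0.1912]
tool_rot: [0.008, -3.14, -0.023]
wrist_force: [-5.4, -1.2, 2.1]
opening: 0.0295
```

Emit:
play_rows:
  plan:
    - {"rx":0,"ry":0,"rz":0,"dx":-0.1,"dy":0,"dz":0,"hand":30}
    - {"rx":0,"ry":0,"rz":0,"dx":-0.1,"dy":0,"dz":0,"hand":30}

```text
clock: 31.45
position: [0.6117, 0.0027, 0.1912]
tool_rot: [0.008, -3.14, -0.023]
wrist_force: [-7.2, 0.2, 2.0]
opening: 0.0297
```

Emit:
play_rows:
  plan:
    - {"rx":0,"ry":0,"rz":0,"dx":-0.05,"dy":0,"dz":0,"hand":30}
    - {"rx":0,"ry":0,"rz":0,"dx":-0.05,"dy":0,"dz":0,"hand":30}

```text
clock: 31.7
position: [0.6137, 0.0027, 0.1912]
tool_rot: [0.008, -3.14, -0.023]
wrist_force: [-6.3, -1.0, 3.0]
opening: 0.0299
```

Emit:
play_rows:
  plan:
    - {"rx":0,"ry":0,"rz":0,"dx":-0.05,"dy":0,"dz":0,"hand":30}
    - {"rx":0,"ry":0,"rz":0,"dx":-0.05,"dy":0,"dz":0,"hand":30}

```text
clock: 31.95
position: [0.6157, 0.0027, 0.1912]
tool_rot: [0.008, -3.139, -0.023]
wrist_force: [-8.5, -0.4, 2.4]
opening: 0.03
```

Emit:
play_rows:
  plan:
    - {"rx":0,"ry":0,"rz":0,"dx":-0.05,"dy":0,"dz":0,"hand":30}

```text
clock: 32.08
position: [0.6163, 0.0028, 0.1911]
tool_rot: [0.008, -3.138, -0.023]
wrist_force: [-11.7, -0.0, 4.5]
opening: 0.0301
```

Emit:
play_rows:
  plan:
    - {"rx":0,"ry":0,"rz":0,"dx":-0.05,"dy":0,"dz":0,"hand":30}
    - {"rx":0,"ry":0,"rz":0,"dx":0,"dy":0,"dz":0,"hand":30}

```text
clock: 32.33
position: [0.6167, 0.0028, 0.191]
tool_rot: [0.008, -3.137, -0.023]
wrist_force: [-13.6, -0.4, 6.4]
opening: 0.0297
```

```bash
python3 plates.py
```

```text
plate 63 [0.6961 0.1292 0.0456]
plate 0 
plate 53 [ 0.7006 -0.139   0.0451]
lump 1 289 [0.598 0.097 0.012] [0.677 0.185 0.053] ((637.442626953125, 140.96104431152344), (87.36032104492188, 78.96493530273438), 89.70843505859375)
lump 2 175 [ 0.64  -0.181  0.013] [ 0.676 -0.108  0.042] ((658.039794921875, -144.5133056640625), (36.81230545043945, 73.47875213623047), 0.44355469942092896)
```

Firm stop reached (13.6 N). I'll retreat upward and measure the red grip.

Emit:
play_rows:
  plan:
    - {"rx":0,"ry":0,"rz":0,"dx":0.2,"dy":0,"dz":0,"hand":30}
    - {"rx":0,"ry":0,"rz":0,"dx":1,"dy":0,"dz":0,"hand":30}
    - {"rx":0,"ry":0,"rz":0,"dx":1,"dy":0,"dz":0,"hand":30}
    - {"rx":0,"ry":0,"rz":0,"dx":1,"dy":0,"dz":-1,"hand":30}
    - {"rx":0,"ry":0,"rz":0,"dx":1,"dy":0,"dz":-1,"hand":30}
    - {"rx":0,"ry":0,"rz":0,"dx":1,"dy":0,"dz":-1,"hand":30}
    - {"rx":0,"ry":0,"rz":0,"dx":1,"dy":0,"dz":-1,"hand":45}
    - {"rx":0,"ry":0,"rz":0,"dx":1,"dy":0,"dz":-1,"hand":45}

```text
clock: 33.38
position: [0.4739, 0.0005, 0.2923]
tool_rot: [-0.008, 3.14, 0.023]
wrist_force: [-0.4, 0.2, 0.0]
opening: 0.0445
```

```bash
python3 plates.py; python3 ps.py; python3 - <<'E'
from h import *
for n in('top','side'):
    d=load(n) if n=='top' else grab(n);P=cloud(d);h=cv2.cvtColor(d['pixels'],cv2.COLOR_RGB2HSV)
    m=(cv2.inRange(h,(0,170,90),(6,255,255))>0)|(cv2.inRange(h,(174,170,90),(180,255,255))>0)
    m&=(P[...,1]<-.2)&(P[...,1]>-.5)&(P[...,2]>.1)&(P[...,0]<.85)
    q=P[m];print(n,len(q),q.min(0).round(4),q.max(0).round(4),q.mean(0).round(4))
    c=q.mean(0);A=np.linalg.svd(q-c)[2][0];print('axis',A.round(3))
P=cloud(load('top'))
for z0,z1,y0,y1,x0,x1 in((.2,.26,-.25,.25,.6,.95),(.075,.095,.2,.26,.6,.9),(.075,.095,-.26,-.2,.6,.9),(.045,.068,-.31,-.23,.6,.85)):
    k=(P[...,2]>z0)&(P[...,2]<z1)&(P[...,1]>y0)&(P[...,1]<y1)&(P[...,0]>x0)&(P[...,0]<x1)
    s=P[k]
    if len(s):print((z0,y0),len(s),s.min(0).round(3),s.max(0).round(3),s.mean(0).round(3))
E
```

```text
plate 61 [0.696  0.1279 0.0451]
plate 60 [ 0.6986 -0.0008  0.0451]
plate 60 [ 0.7009 -0.1329  0.0448]
lump 1 289 [0.601 0.097 0.012] [0.677 0.184 0.052] ((638.9263305664062, 140.64544677734375), (75.30006408691406, 88.34918212890625), 0.8530349135398865)
lump 3 247 [ 0.613 -0.018  0.014] [0.677 0.053 0.063] ((645.749755859375, 16.075321197509766), (63.588382720947266, 71.11858367919922), 2.3168694972991943)
lump 2 182 [ 0.61  -0.182  0.012] [ 0.677 -0.086  0.051] ((655.5851440429688, -127.61773681640625), (44.671478271484375, 114.13716125488281), 26.36243438720703)
[164.38440367 162.48849558 161.83569682] [160.19688196 158.92236025 158.16501781] mm [14.86570207 12.65978041 13.0309105 ]
top 116 [ 0.6171 -0.3606  0.1731] [ 0.6341 -0.2906  0.1883] [ 0.6254 -0.3244  0.1816]
axis [-0.029  1.    -0.003]
side 121 [ 0.6125 -0.367   0.1644] [ 0.635  -0.2945  0.1839] [ 0.6215 -0.3342  0.1774]
axis [-0.044  0.999  0.028]
(0.2, -0.25) 641 [ 0.766 -0.219  0.202] [0.795 0.216 0.25 ] [ 0.783 -0.004  0.241]
(0.075, 0.2) 72 [0.712 0.201 0.076] [0.759 0.235 0.095] [0.734 0.222 0.088]
(0.075, -0.26) 79 [ 0.719 -0.238  0.075] [ 0.766 -0.202  0.095] [ 0.741 -0.227  0.087]
(0.045, -0.31) 320 [ 0.639 -0.3    0.045] [ 0.757 -0.231  0.068] [ 0.69  -0.259  0.058]
```

The three plates are collinear (0.6960, 0.6986, 0.7009, i.e. 1° rack yaw), and each had a firm stop. The grip centre is at about (0.622, -0.329, 0.172). I'll grip the handle with the jaws across it (along x) and follow its arc. First comes the move above it.

Emit:
play_rows:
  plan:
    - {"rx":0,"ry":0,"rz":0,"dx":0,"dy":-0.5,"dz":-1,"hand":50}
    - {"rx":0,"ry":0,"rz":0,"dx":0,"dy":-1,"dz":-1,"hand":50}
    - {"rx":0,"ry":0,"rz":0,"dx":0,"dy":-1,"dz":-1,"hand":50}
    - {"rx":0,"ry":0,"rz":0,"dx":0,"dy":-1,"dz":-1,"hand":50}
    - {"rx":0,"ry":0,"rz":0,"dx":0,"dy":-1,"dz":-1,"hand":50}
    - {"rx":0,"ry":0,"rz":0,"dx":0,"dy":-1,"dz":-0.8,"hand":50}
    - {"rx":0,"ry":0,"rz":0,"dx":-0.5,"dy":-1,"dz":0,"hand":50}
    - {"rx":0,"ry":0,"rz":0,"dx":-0.5,"dy":-1,"dz":0,"hand":50}

```text
clock: 34.48
position: [0.4961, -0.1523, 0.4042]
tool_rot: [0.008, -3.141, -0.024]
wrist_force: [1.4, 0.8, -0.3]
opening: 0.0503
```

Emit:
play_rows:
  plan:
    - {"rx":0,"ry":0,"rz":0,"dx":-0.6,"dy":-1,"dz":0,"hand":50}
    - {"rx":0,"ry":0,"rz":0,"dx":-0.6,"dy":-1,"dz":0,"hand":50}
    - {"rx":0,"ry":0,"rz":0,"dx":-0.6,"dy":-1,"dz":0,"hand":50}
    - {"rx":0,"ry":0,"rz":0,"dx":-0.6,"dy":-1,"dz":0,"hand":50}
    - {"rx":0,"ry":0,"rz":0,"dx":-0.6,"dy":-1,"dz":0,"hand":50}
    - {"rx":0,"ry":0,"rz":0,"dx":-0.6,"dy":-1,"dz":0,"hand":50}
    - {"rx":0,"ry":0,"rz":0,"dx":-0.6,"dy":-1,"dz":0,"hand":50}
    - {"rx":0,"ry":0,"rz":0,"dx":-0.6,"dy":-1,"dz":0,"hand":50}

```text
clock: 35.48
position: [0.5929, -0.312, 0.4011]
tool_rot: [0.008, -3.14, -0.024]
wrist_force: [0.3, -0.3, 0.0]
opening: 0.0496
```

Emit:
play_rows:
  plan:
    - {"rx":0,"ry":0,"rz":1,"dx":0,"dy":0,"dz":0,"hand":50}
    - {"rx":0,"ry":0,"rz":1,"dx":0,"dy":0,"dz":0,"hand":50}
    - {"rx":0,"ry":0,"rz":1,"dx":0,"dy":0,"dz":0,"hand":50}
    - {"rx":0,"ry":0,"rz":1,"dx":0,"dy":0,"dz":0,"hand":50}
    - {"rx":0,"ry":0,"rz":1,"dx":0,"dy":0,"dz":0,"hand":50}
    - {"rx":0,"ry":0,"rz":1,"dx":0,"dy":0,"dz":0,"hand":50}
    - {"rx":0,"ry":0,"rz":1,"dx":0,"dy":0,"dz":0,"hand":50}

```text
clock: 36.35
position: [0.5926, -0.3113, 0.4011]
tool_rot: [-1.276, -2.862, -0.021]
wrist_force: [0.4, -0.7, -0.1]
opening: 0.0499
```

Emit:
play_rows:
  plan:
    - {"rx":0,"ry":0,"rz":1,"dx":0,"dy":0,"dz":0,"hand":50}
    - {"rx":0,"ry":0,"rz":1,"dx":0,"dy":0,"dz":0,"hand":50}
    - {"rx":0,"ry":0,"rz":1,"dx":0,"dy":0,"dz":0,"hand":50}
    - {"rx":0,"ry":0,"rz":1,"dx":0,"dy":0,"dz":0,"hand":50}
    - {"rx":0,"ry":0,"rz":1,"dx":0,"dy":0,"dz":0,"hand":50}
    - {"rx":0,"ry":0,"rz":1,"dx":0,"dy":0,"dz":0,"hand":50}

```text
clock: 37.1
position: [0.5926, -0.3113, 0.4011]
tool_rot: [-2.2, -2.226, -0.016]
wrist_force: [-1.1, 0.4, -0.3]
opening: 0.0498
```

Emit:
play_rows:
  plan:
    - {"rx":0,"ry":0,"rz":0,"dx":-0.64,"dy":0.7,"dz":0,"hand":50}
    - {"rx":0,"ry":0,"rz":0,"dx":-0.64,"dy":0.7,"dz":0,"hand":50}
    - {"rx":0,"ry":0,"rz":0,"dx":0,"dy":0,"dz":0,"hand":50}

```text
clock: 37.48
position: [0.6213, -0.3369, 0.4001]
tool_rot: [-2.195, -2.23, -0.016]
wrist_force: [-0.5, -0.1, -0.1]
opening: 0.0495
```

```bash
python3 - <<'E'
from h import *
o=readout.get_obs();print(o['joints'].round(3),o['position'],o['tool_rot'])
d=grab('wrist');P=cloud(d);h=cv2.cvtColor(d['pixels'],cv2.COLOR_RGB2HSV)
m=(cv2.inRange(h,(0,150,50),(8,255,255))>0)|(cv2.inRange(h,(172,150,50),(180,255,255))>0)
m&=(P[...,2]>.1)&(P[...,2]<.25)
q=P[m];print(len(q),q.min(0).round(4),q.max(0).round(4),q.mean(0).round(4))
im=d['pixels'].copy();cv2.imwrite('pics/w9.png',im[:,:,::-1])
E
```

```text
[-0.614  0.607  0.509  1.483  0.012  0.941] [ 0.62129347 -0.33694082  0.40005374] [-2.19519408 -2.22978093 -0.01550326]
2605 [ 0.6163 -0.3606  0.1721] [ 0.6352 -0.288   0.1839] [ 0.6256 -0.3214  0.1803]
```

View pics/w9.png

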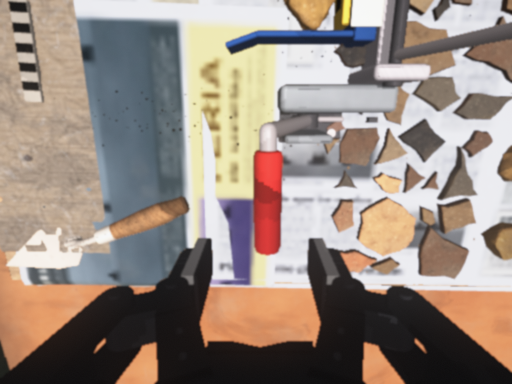

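The grip is centred between the open jaws (268,200): x 0.626, y -0.288 to -0.361. I'll descend and grip it.

Emit:
play_rows:
  plan:
    - {"rx":0,"ry":0,"rz":0,"dx":0,"dy":0.17,"dz":0.9,"hand":50}
    - {"rx":0,"ry":0,"rz":0,"dx":0,"dy":0,"dz":0.9,"hand":50}
    - {"rx":0,"ry":0,"rz":0,"dx":0,"dy":0,"dz":0.9,"hand":50}
    - {"rx":0,"ry":0,"rz":0,"dx":0,"dy":0,"dz":0.9,"hand":50}
    - {"rx":0,"ry":0,"rz":0,"dx":0,"dy":0,"dz":0,"hand":30}
    - {"rx":0,"ry":0,"rz":0,"dx":0,"dy":0,"dz":0,"hand":10}
    - {"rx":0,"ry":0,"rz":0,"dx":0,"dy":0,"dz":0,"hand":10}
    - {"rx":0,"ry":0,"rz":0,"dx":0,"dy":0,"dz":0,"hand":10}

```text
clock: 38.52
position: [0.6242, -0.3344, 0.3311]
tool_rot: [-2.197, -2.233, -0.018]
wrist_force: [6.3, 1.6, -4.7]
opening: 0.0183
```

Emit:
play_rows:
  plan:
    - {"rx":0,"ry":0,"rz":0,"dx":0,"dy":-0.53,"dz":0.21,"hand":10}
    - {"rx":0,"ry":0,"rz":0,"dx":0,"dy":-0.5,"dz":0.27,"hand":10}

```text
clock: 38.78
position: [0.6042, -0.3346, 0.323]
tool_rot: [-2.199, -2.236, -0.022]
wrist_force: [10.9, 3.1, 10.7]
opening: 0.0178
```

Emit:
play_rows:
  plan:
    - {"rx":0,"ry":0,"rz":0,"dx":0,"dy":-0.48,"dz":0.3,"hand":10}
    - {"rx":0,"ry":0,"rz":0,"dx":0,"dy":-0.45,"dz":0.35,"hand":10}

```text
clock: 39.02
position: [0.5855, -0.3349, 0.3105]
tool_rot: [-2.2, -2.237, -0.021]
wrist_force: [0.7, -2.1, 19.1]
opening: 0.0183
```

Emit:
play_rows:
  plan:
    - {"rx":0,"ry":0,"rz":0,"dx":0,"dy":-0.42,"dz":0.38,"hand":10}
    - {"rx":0,"ry":0,"rz":0,"dx":0,"dy":-0.38,"dz":0.42,"hand":10}

```text
clock: 39.28
position: [0.5697, -0.3356, 0.2944]
tool_rot: [-2.201, -2.237, -0.02]
wrist_force: [10.9, -2.3, 6.9]
opening: 0.0177
```

Forces are modest, so I'll keep following the arc.

Emit:
play_rows:
  plan:
    - {"rx":0,"ry":0,"rz":0,"dx":0,"dy":-0.35,"dz":0.45,"hand":10}
    - {"rx":0,"ry":0,"rz":0,"dx":0,"dy":-0.3,"dz":0.48,"hand":10}

```text
clock: 39.52
position: [0.5568, -0.3358, 0.2757]
tool_rot: [-2.201, -2.237, -0.019]
wrist_force: [4.7, -1.7, 7.9]
opening: 0.0181
```

Emit:
play_rows:
  plan:
    - {"rx":0,"ry":0,"rz":0,"dx":0,"dy":-0.26,"dz":0.5,"hand":10}
    - {"rx":0,"ry":0,"rz":0,"dx":0,"dy":-0.22,"dz":0.52,"hand":10}

```text
clock: 39.78
position: [0.547, -0.3357, 0.255]
tool_rot: [-2.201, -2.236, -0.018]
wrist_force: [4.2, -3.7, 3.4]
opening: 0.0179
```

Emit:
play_rows:
  plan:
    - {"rx":0,"ry":0,"rz":0,"dx":0,"dy":-0.17,"dz":0.54,"hand":10}
    - {"rx":0,"ry":0,"rz":0,"dx":0,"dy":-0.12,"dz":0.55,"hand":10}

```text
clock: 40.02
position: [0.5411, -0.3355, 0.2327]
tool_rot: [-2.2, -2.235, -0.017]
wrist_force: [6.0, -4.1, -1.1]
opening: 0.0177
```

Emit:
play_rows:
  plan:
    - {"rx":0,"ry":0,"rz":0,"dx":0,"dy":-0.07,"dz":0.56,"hand":10}
    - {"rx":0,"ry":0,"rz":0,"dx":0,"dy":-0.03,"dz":0.57,"hand":10}

```text
clock: 40.28
position: [0.5394, -0.3354, 0.2099]
tool_rot: [-2.201, -2.236, -0.018]
wrist_force: [13.1, -6.9, -2.5]
opening: 0.0179
```

Emit:
play_rows:
  plan:
    - {"rx":0,"ry":0,"rz":0,"dx":0,"dy":0,"dz":0.25,"hand":10}
    - {"rx":0,"ry":0,"rz":0,"dx":0,"dy":0,"dz":0.2,"hand":10}

```text
clock: 40.52
position: [0.5398, -0.3354, 0.2025]
tool_rot: [-2.202, -2.237, -0.018]
wrist_force: [-1.1, 2.0, 47.2]
opening: 0.0178
```

Emit:
play_rows:
  plan:
    - {"rx":0,"ry":0,"rz":0,"dx":0,"dy":0,"dz":0,"hand":45}
    - {"rx":0,"ry":0,"rz":0,"dx":0,"dy":0,"dz":0,"hand":45}
    - {"rx":0,"ry":0,"rz":0,"dx":0,"dy":0,"dz":0,"hand":45}
    - {"rx":0,"ry":0,"rz":0,"dx":0,"dy":0,"dz":0,"hand":45}

```text
clock: 41.02
position: [0.538, -0.334, 0.1994]
tool_rot: [-2.196, -2.231, -0.016]
wrist_force: [-0.5, 0.2, 0.3]
opening: 0.045
```

```bash
python3 -c "
from h import *
o=readout.get_obs();print(o['wrist_force'],o['position'],o['opening'])
for n in('wrist','side'):
    d=grab(n);P=cloud(d);h=cv2.cvtColor(d['pixels'],cv2.COLOR_RGB2HSV)
    m=((cv2.inRange(h,(0,150,50),(8,255,255))>0)|(cv2.inRange(h,(172,150,50),(180,255,255))>0))&(P[...,2]>.02)&(P[...,1]<-.25)&(P[...,1]>-.45)&(P[...,0]<.8)
    q=P[m];print(n,len(q),q.min(0).round(3),q.max(0).round(3)) if len(q) else 0
"
```

```text
[-0.484061    0.19882015  0.30885351] [ 0.53797768 -0.33404308  0.19944305] 0.04503714235200664
wrist 5168 [ 0.532 -0.362  0.04 ] [ 0.55  -0.255  0.17 ]
side 68 [ 0.506 -0.368  0.025] [ 0.562 -0.308  0.092]
```

The handle bottomed and is released. I'll withdraw straight up and check.

Emit:
play_rows:
  plan:
    - {"rx":0,"ry":0,"rz":0,"dx":0,"dy":0,"dz":-0.5,"hand":45}
    - {"rx":0,"ry":0,"rz":0,"dx":0,"dy":0,"dz":-0.8,"hand":45}
    - {"rx":0,"ry":0,"rz":0,"dx":0,"dy":0,"dz":-1,"hand":45}
    - {"rx":0,"ry":0,"rz":0,"dx":0,"dy":0,"dz":-1,"hand":45}
    - {"rx":0,"ry":0,"rz":0,"dx":0,"dy":0,"dz":-1,"hand":45}
    - {"rx":0,"ry":0,"rz":0,"dx":0,"dy":0,"dz":-1,"hand":45}
    - {"rx":0,"ry":0,"rz":0,"dx":0,"dy":0,"dz":-1,"hand":45}
    - {"rx":0,"ry":0,"rz":0,"dx":0,"dy":0,"dz":-1,"hand":45}

```text
clock: 42.12
position: [0.5379, -0.3361, 0.3475]
tool_rot: [-2.197, -2.232, -0.016]
wrist_force: [0.3, 0.7, 0.1]
opening: 0.0452
```

Emit:
play_rows:
  plan:
    - {"rx":0,"ry":0,"rz":0,"dx":0,"dy":-1,"dz":0,"hand":45}
    - {"rx":0,"ry":0,"rz":0,"dx":-1,"dy":-1,"dz":0,"hand":45}
    - {"rx":0,"ry":0,"rz":0,"dx":-1,"dy":-1,"dz":0,"hand":45}
    - {"rx":0,"ry":0,"rz":0,"dx":-1,"dy":-1,"dz":0,"hand":45}
    - {"rx":0,"ry":0,"rz":0,"dx":0,"dy":-1,"dz":0,"hand":45}
    - {"rx":0,"ry":0,"rz":0,"dx":0,"dy":-1,"dz":0,"hand":45}
    - {"rx":0,"ry":0,"rz":0,"dx":0,"dy":0,"dz":0,"hand":45}
    - {"rx":0,"ry":0,"rz":0,"dx":0,"dy":0,"dz":0,"hand":45}

```text
clock: 43.12
position: [0.4194, -0.3981, 0.3453]
tool_rot: [-2.197, -2.232, -0.016]
wrist_force: [-0.3, 0.4, -0.2]
opening: 0.045
```

```bash
python3 plates.py; python3 - <<'E'
from h import *
print(readout.get_obs()['wrist_force'])
d=load('top');P=cloud(d);h=cv2.cvtColor(d['pixels'],cv2.COLOR_RGB2HSV)
m=((cv2.inRange(h,(0,150,50),(8,255,255))>0))&(P[...,2]>.02)&(P[...,1]<-.25)&(P[...,1]>-.45)&(P[...,0]<.8)
q=P[m];print(len(q),q.min(0).round(3),q.max(0).round(3)) if len(q) else 0
cv2.imwrite('pics/t10.png',cv2.resize(d['pixels'][130:270,170:390,::-1],(790,503),interpolation=cv2.INTER_CUBIC))
E
```

```text
plate 62 [0.696  0.1285 0.0451]
plate 62 [ 0.6987 -0.0012  0.0444]
plate 61 [ 0.7008 -0.1326  0.0448]
lump 1 396 [0.563 0.083 0.012] [0.676 0.185 0.055] ((621.2791137695312, 135.1954803466797), (113.6552963256836, 100.37335968017578), 2.2737417221069336)
lump 3 365 [ 0.567 -0.052  0.012] [0.677 0.051 0.064] ((622.1510009765625, -0.7191352844238281), (103.2552261352539, 109.39582061767578), 89.46052551269531)
lump 2 298 [ 0.569 -0.19   0.013] [ 0.677 -0.085  0.051] ((622.8237915039062, -137.22006225585938), (104.91915130615234, 107.6417007446289), 89.72042083740234)
[-0.55634791 -0.31322592  0.73205253]
94 [ 0.532 -0.361  0.04 ] [ 0.548 -0.291  0.055]
```

View pics/t10.png

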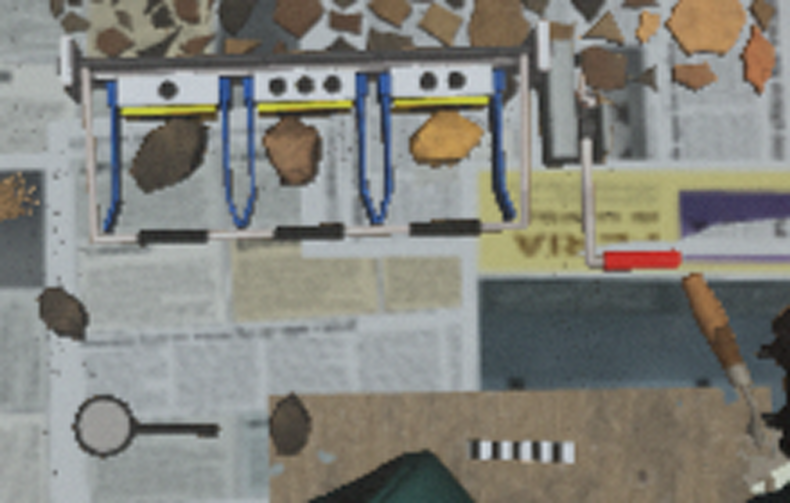

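The final view shows all three lumps in their bays ((170,155), (293,150), (446,138)) against the plates. The bar lies across the mouths, the red grip is down (641,260), and the bystanders are where they were. I'll hand in.

```bash
python3 -c "
from h import *
print(workorder.hand_in())"
```

```text
the job is handed in; nothing more can be done
None
```

I slid the lumps into the one-, two- and three-dot bays in that order, then pulled the clamp handle down over centre and handed the job in at about 43 s. Handing in reports no verdict, so success rests on my own checks.

**Pushing:** Each lump went in until a firm stop, at wrist forces of 15.5, 17.6 and 13.6 N. Each stop came about 15–16 mm after first plate contact, which matches the 16 mm plate travel.

**Handle:** I gripped it and followed its arc. The wrist force peaked at 47 N as it bottomed out, below the 120 N limit.

**Final top view:**
- The three plates line up, with front edges at x = 0.696, 0.699 and 0.701 (rack turned about 1°).
- The lumps sit against their plates. By eye, the lump 1 centre is about 44 mm from its plate, close to the bay's middle line.
- The bar lies across the bay mouths, and the red grip stayed down at about 40–55 mm height after release.
- The bystanders in view look unmoved. The robot was clear of everything with no force on it.

**Disagreement:** My estimates of plate travel differ. For plate 1 the colour-centroid method gave 14.9 mm. For plates 2 and 3, colour gave 13–13.8 and 12.7 mm, while depth gave 15.9 and 13.6 mm. I trusted the firm stops and the line-up, because the colour method is skewed by the lump colours.

**Slip:** On the first approach joint 6 hit its limit, so I raised the tool and turned it half round before pushing.

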